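# Sort the counter oddments: pen, pegs and tape to their places

## Robot

A 6-joint arm with a two-finger parallel gripper is mounted at the origin on a cart in front of the work surface, level with it; the furniture and walls round the work are solid. World frame = base frame: x ahead of the robot, y to its left, z up, the work surface at z = 0. Lengths are in m, angles in degrees, forces in N, time in s.
With the tool pointing down it reaches from about 0.35 to 0.875 m from the base axis. Payload 4.2 kg.
Tool frame: the origin (TCP) lies between the finger pads; the fingertips stand 17 mm ahead of it and the grasp point (between the pads) lies 2 mm behind it; z points along the fingers, y is the line along which they close (so a half turn about z gives the same grasp; the last joint's range is limited). The gripper opens to 87 mm and grips with 3 to 60 N. Pads are 19 mm wide; open, the fingers measure 117 mm over their backs; the gripper's body (75 mm by 190 mm) begins 51 mm behind the grasp point.
Start: joints at [-58.235, 22.042, 0.453, 0, -68.411, -14.817], TCP at [0.182, -0.598, 0.24] pointing down, gripper open.
Joint ranges: [-179.83, 179.83], [-69.29, 118.12], [-61.27, 80.66], [-181.25, 117.63], [-171.15, -9.14], [-177.46, 177.46]. Speed limits (degrees/s): [159.86, 159.86, 180, 180, 180, 180].

## Interface

Orientations are given as a 3x3 rotation matrix whose columns are the frame's x, y, z axes.
In Python, from station import sense, capture, r, masks_of gives the robot as it stands.
- The arm moves only by the tool apply_moves, never from a script. Its argument "steps" is a list that holds one entry, the list of rows, each a list of 7 numbers: the opening, from 0 (shut) to 1 (fully open), then the shift along the tool's x, y, z in mm, then the turn, a rotation vector about the tool's x, y, z in rad. A call has 1 to 12 rows; each row shifts and turns the commanded pose from where the row before left it, along the tool's axes as they then stand; what a row does not reach is not made up. A row lasts 1/8 s, in which the tool goes at most 62.5 mm and 10.7 degrees, less where a joint would pass 70% of its speed; a pose out of reach is approached as far as the arm can. A call with a gripper value outside its range is refused whole. The fingers move at their own pace and stop on an object; the grip force is fixed at half the most. Time passes only in rows, so rows that do not move let the fingers close. It gives the time, the measured TCP pose, the force and the opening at its end, in the units of the state.
- sense(): the state, without advancing time (a new reading comes with each control period).
- capture(name): name is "scene" or "side" or "wrist"; returns a dict with "color" (400x640x3 uint8, red, green, blue), "vfov" (degrees; the focal length in pixels is half the picture's height over the tangent of half this angle, whatever the lens; pixels are square), "cx", "cy" (the principal point, pixels), "T" (4x4, takes a point from camera to world coordinates). Camera axes: x right, y down, z forward; pixel columns grow to the right and rows downward; lengths in m; the calibration is good to about 2 mm. A picture is of the moment at which its call begins. There is no depth.
- r.finish_job(): hands the job in, once; it reports no verdict.
Trained networks look in a picture, given as the dict that the camera call returned (one of the last four; its "shot" number tells which), for a name from the list of things; names that differ only in an ending like _2 or _b are one class to them, and where a whole thing is asked for, a point or a joint stands for the part that bears it (a point fixed in the world has none). Each returns a list of dicts, best first, with "confidence" (0 to 1); they miss things now and then, are a little off and sometimes report something else, mostly with a low value. They report only what shows in the picture. A call takes as long as a camera call.
- masks_of(picture, thing): "pixels" (400x640 bool, what is visible of it) and "box" ([left, top, width, height] in pixels, round what is visible of it).
The state is a dict: "time_s": time; "joints": joint angles; "joint_velocities": joint speeds; "effort": joint torques, N m; "tcp_pos": TCP position; "ee_rot": TCP orientation; "wrist_force": force on the tool from outside, world axes, zero at the start; "moment": the same for the moment, N m; "gripper_width": opening from 0.0 (shut) to 1.0 (fully open).
Only numpy, scipy, OpenCV 4.12 (cv2) and the standard library are available. Lean on these libraries where they do the work, as an engineer would, in place of code of your own. Each camera call takes 0.05 s, during which the arm holds its last target. There are 200 camera calls.

## Task

Tidy the four oddments lying at the front of the shop table: lay the marker pen in the long steel tray, both wooden pegs in the short wooden tray, and set the roll of tape centred on the round cork mat. All four are to lie flat and still on the bottom of their place, none on another; leave the calculator on the right and the two jars nearest on the left where they are.

Things in the scene. Friction and masses are not known exactly. Their poses are not given: they have to be found in the camera images.
- pen_mid (a point): the dark fat marker pen at the front of the table (the only one there; thin pens far back are not meant), lying on its side, 125 long, 17 wide and 17 high (it does not roll); the point is its centre, half-way up (8.5 mm above its underside). Its own y axis runs along the barrel, z up. About 22 g.
- peg_a_mid (a point): one of the two loose wooden pegs at the front of the table (the pegs far back by the crate of bottles are not meant), a plain stick 72 long, 13 wide, 10 high, lying flat; the point is its centre, half-way up (5 mm above its underside). Its own y axis runs along it, z up. About 12 g.
- peg_b_mid (a point): the other loose wooden peg, the same in every way: 72 x 13 x 10 mm, centre half-way up, y along it. The two are interchangeable.
- tape_mid (a point): a roll of tan tape lying flat, 66 in diameter, 24 high; the point is its centre, half-way up (12 mm above its underside); z up. The hole in it cannot be gripped from inside: take it across the outside. About 60 g.
- long_tray: the long low steel tray, fixed: 152 long (its x axis, roughly away from the robot) by 78 wide (its y axis) outside, walls 3 thick, rim 12 above the table, inner floor 3 above the table, so 146 x 72 inside. Origin: centre of its underside, on the table; z up.
- short_tray: the short low wooden tray, fixed: 102 long (x axis, roughly away from the robot) by 90 wide (y axis) outside, walls 3 thick, rim 12 above the table, inner floor 3 above the table, so 96 x 84 inside; both pegs fit side by side along its x axis, 40 apart. Origin: centre of its underside, on the table; z up.
- cork_mat: the round flat cork mat, fixed, 94 in diameter, 6 thick, no rim. Origin: centre of its underside, on the table; z up.
- calc: bystander: a pocket calculator lying flat to the right of the oddments, 68 wide (its x axis), 115 long (its y axis), 13 high. Origin: centre of its underside.
- jar_front: bystander: a jar with a cream lid standing to the left of the oddments, 60 in diameter, 92 high. Origin: centre of its underside.
- jar_side: bystander: a berry jar with a grey lid standing to the left of the trays, 70 in diameter, 86 high. Origin: centre of its underside.

How it is judged:
By the outcome, as a careful person would: the job done as asked, in the order asked, and still so for the second after the job is handed in, with the robot touching nothing.
It also fails if it takes over 77 s, if anything falls off the work surface, if the arm or the gripper's body presses on something with over 40 N, if the wrist force passes 120 N, or if a joint passes its speed limit or range.

## Working session

There is one attempt and no reset: what is moved stays moved. The work goes in short steps, Python scripts to look and compute and a tool call to move; the robot and the scene stay as the last step left them, time stands still between calls to the robot, and variables do not carry over. Pictures are saved under pics/ and viewed, on a budget of 14 in all, crops included, one or two more only if the job needs it, and the job is handed in when it is done.

Besides the shell and the picture viewer there is one more tool, called after "Emit:" as a command line: name --argument value ..., lists and objects as JSON in quotes. apply_moves: Moves the arm, as the interface text tells. Its arguments: {"type":"object","properties":{"steps":{"type":"array","items":{"type":"array","items":{"type":"array","items":{"type":"number"}}}}},"required":["steps"]}

```bash
ls; mkdir -p pics; cat > h.py <<'E'
from station import sense, capture, r, masks_of
import numpy as np, cv2
def save(p,n): cv2.imwrite(f'pics/{n}.png',p['color'][:,:,::-1])
def K(p):
    f=200/np.tan(np.radians(p['vfov'])/2); return f,p['cx'],p['cy']
def toworld(p,uv,z):
    f,cx,cy=K(p); uv=np.atleast_2d(uv).astype(float)
    d=np.c_[(uv[:,0]-cx)/f,(uv[:,1]-cy)/f,np.ones(len(uv))]@p['T'][:3,:3].T
    o=p['T'][:3,3]; return (o+d*((z-o[2])/d[:,2])[:,None])[:,:2]
def proj(p,X):
    f,cx,cy=K(p); X=np.atleast_2d(X)
    c=(X-p['T'][:3,3])@p['T'][:3,:3]; return np.c_[c[:,0]/c[:,2]*f+cx,c[:,1]/c[:,2]*f+cy]
def rect(p,m,z):
    c=max(cv2.findContours(m.astype(np.uint8),0,1)[0],key=cv2.contourArea)[:,0,:]
    w=toworld(p,c,z)*1000
    (x,y),(a,b),t=cv2.minAreaRect(w.astype(np.float32))
    if a<b: a,b,t=b,a,t+90
    return np.round([x,y,a,b,(t+90)%180-90],1)
Z=dict(pen_mid=.0085,peg_a_mid=.005,tape_mid=.012,long_tray=.012,short_tray=.012,cork_mat=.006,calc=.013,jar_front=.092,jar_side=.086)
E
python3 - <<'E'
from h import *
s=sense();print(s)
for n in('scene','side','wrist'):
    p=capture(n);save(p,n+'0');p['T']=np.array(p['T']);print(n,p['vfov'],p['T'].round(3).tolist())
    for k in Z:
        if n=='wrist':continue
        for o in masks_of(p,k)[:4]:
            print(k,round(o['confidence'],2),o['box'],rect(p,o['pixels'],Z[k]))
E
```

```text
pics
{'time_s': 0.0, 'joints': array([-5.82357055e+01,  2.20922610e+01,  3.80196564e-01, -2.75706828e-02,
       -6.84104080e+01, -1.48182184e+01]), 'joint_velocities': array([ 0.04410723,  0.00352592, -0.04063456, -0.01099795,  0.01359626,
        0.00714869]), 'effort': array([-1.79922899e-04, -3.90667391e+01,  1.87409002e+01,  4.22004461e+00,
        1.09699965e-02, -1.95540169e-04]), 'tcp_pos': array([ 0.18204113, -0.59732157,  0.23845027]), 'ee_rot': array([[-9.56631187e-01, -2.91300904e-01, -7.44816271e-04],
       [-2.91301833e-01,  9.56628992e-01,  2.05289651e-03],
       [ 1.14502229e-04,  2.18083117e-03, -9.99997615e-01]]), 'wrist_force': array([0.94033336, 1.82057264, 0.17272301]), 'moment': array([-0.02837677, -0.00831829, -0.00128438]), 'gripper_width': 0.9970873078846404}
scene 52.513817895380356 [[0.999, -0.038, 0.027, 0.542], [-0.046, -0.875, 0.481, -0.362], [0.005, -0.482, -0.876, 0.79], [0.0, 0.0, 0.0, 1.0]]
pen_mid 0.7 [244.7, 234.0, 56.2, 11.1] [463.9 -16.2 123.7  18.3   2. ]
peg_a_mid 0.47 [266.1, 172.6, 29.6, 13.7] [483.6 132.   72.1  17.8 -13.9]
tape_mid 0.95 [
[... 896 characters left out ...]
, 36.6, 33.1] [477.9  60.6  77.6  64.4 -85.6]
long_tray 0.71 [341.1, 208.8, 86.0, 43.7] [636.    1.3 153.3  84.9   5.9]
short_tray 0.84 [358.8, 164.9, 49.9, 41.8] [640.  108.1 102.5  97.1   5.4]
cork_mat 0.71 [364.8, 261.3, 51.4, 50.0] [ 660.1 -107.6   94.3   91.2  -88.7]
calc 0.7 [278.6, 299.6, 62.7, 18.6] [ 515.7 -158.4  114.3   20.7   -5. ]
jar_front 0.67 [287.2, 90.9, 28.4, 48.4] [468.  210.3 123.5  55.7 -78.2]
jar_side 0.63 [334.6, 93.7, 31.0, 51.4] [567.9 218.3 127.3  65.3 -86.8]
jar_side 0.18 [262.1, 229.4, 64.5, 8.7] [474.2 -54.5 112.7  16.6   1.6]
wrist 62.83622294126621 [[-0.291, 0.923, 0.253, 0.112], [0.957, 0.281, 0.077, -0.618], [0.0, 0.264, -0.964, 0.385], [0.0, 0.0, 0.0, 1.0]]
```

```bash
python3 - <<'E'
import cv2,numpy as np
a=cv2.imread('pics/scene0.png')[80:340,200:440];b=cv2.imread('pics/side0.png')[80:340,220:460]
cv2.imwrite('pics/v1.png',cv2.resize(np.vstack([np.hstack([a,b])]),None,fx=1.66,fy=2.2,interpolation=2)[:600,:800])
E
```

```text
(no output)
```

View pics/v1.png

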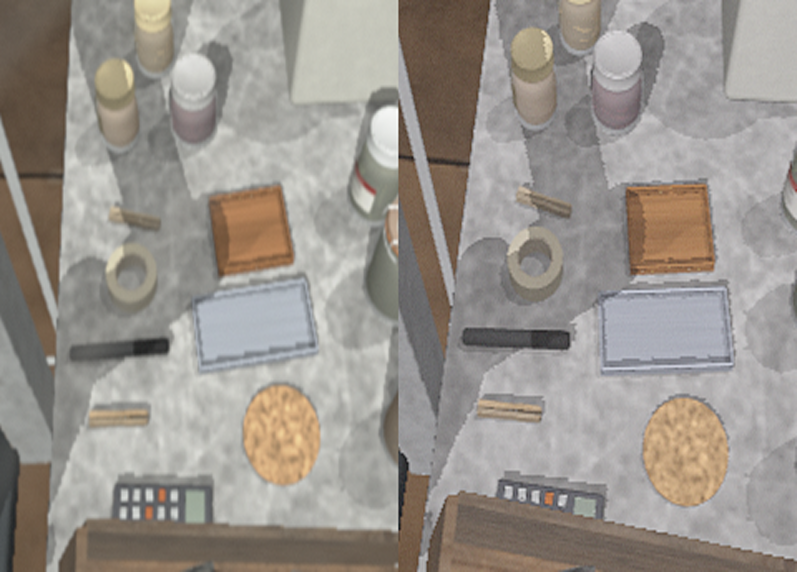

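```bash
python3 - <<'E'
import cv2,numpy as np
a=cv2.imread('pics/scene0.png');b=cv2.imread('pics/wrist0.png')
cv2.imwrite('pics/v2.png',np.hstack([cv2.resize(a,(480,300)),cv2.resize(b,(320,200))if 0 else np.vstack([cv2.resize(b,(320,200)),np.zeros((100,320,3),np.uint8)])]))
E
```

```text
(no output)
```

View pics/v2.png

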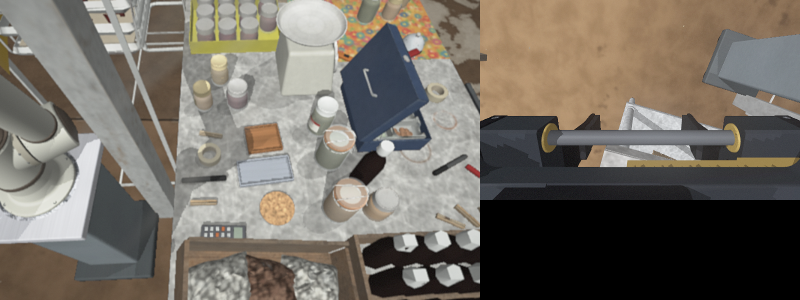

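```bash
python3 - <<'E'
import cv2,numpy as np
a=cv2.imread('pics/scene0.png')[:400,:266];b=cv2.imread('pics/side0.png')[:400,:266]
cv2.imwrite('pics/v3.png',cv2.resize(np.hstack([a,b]),None,fx=1.5,fy=1.5))
E
```

```text
(no output)
```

View pics/v3.png

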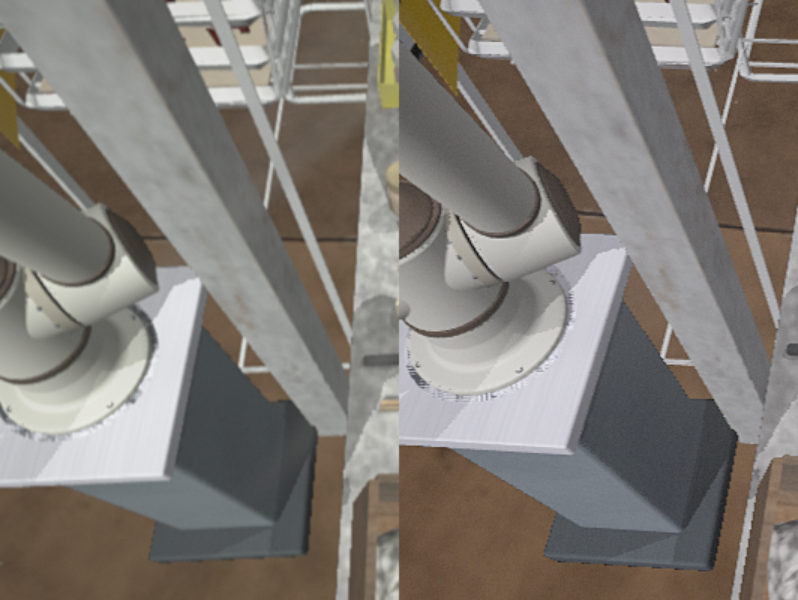

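Noted: a square post stands near (0.19, 0.15), just in front of the cart. I'll approach in parts and check the arm's clearance.

Emit:
apply_moves --steps '[[[1,0,0,-30,0,0,0.148],[1,0,0,-30,0,0,0.148],[1,-28,51.5,0,0,0,0],[1,-28,51.5,0,0,0,0],[1,-28,51.5,0,0,0,0],[1,-28,51.5,0,0,0,0],[1,-28,51.5,0,0,0,0],[1,-28,51.5,0,0,0,0],[1,0,0,0,0,0,0]]]'

```text
time_s: 2.17
tcp_pos: [0.3518, -0.2861, 0.3001]
ee_rot: [[-1.0, -0.006, 0.002], [-0.006, 1.0, -0.0], [-0.002, -0.0, -1.0]]
wrist_force: [-0.3, -0.6, 0.6]
gripper_width: 0.995
```

```bash
python3 - <<'E'
from h import *
s=sense();print(s['time_s'],s['joints'].round(2),s['tcp_pos'].round(4),s['ee_rot'].round(3).tolist(),s['wrist_force'].round(1))
a=capture('scene');b=capture('wrist');print(b['T'].round(3).tolist())
cv2.imwrite('pics/v4.png',np.hstack([cv2.resize(a['color'],None,fx=.62,fy=1)if 0 else a['color'][:,:400],b['color'][:,120:520]])[:,:,::-1])
E
```

```text
2.175 [-1.850e+01  2.480e+00 -1.624e+01 -2.000e-02 -7.120e+01 -7.113e+01] [ 0.3518 -0.2861  0.3001] [[-1.0, -0.006, 0.002], [-0.006, 1.0, -0.0], [-0.002, -0.0, -1.0]] [-0.3 -0.6  0.6]
[[-0.004, 0.964, 0.265, 0.277], [1.0, 0.004, 0.001, -0.287], [-0.0, 0.265, -0.964, 0.445], [0.0, 0.0, 0.0, 1.0]]
```

View pics/v4.png

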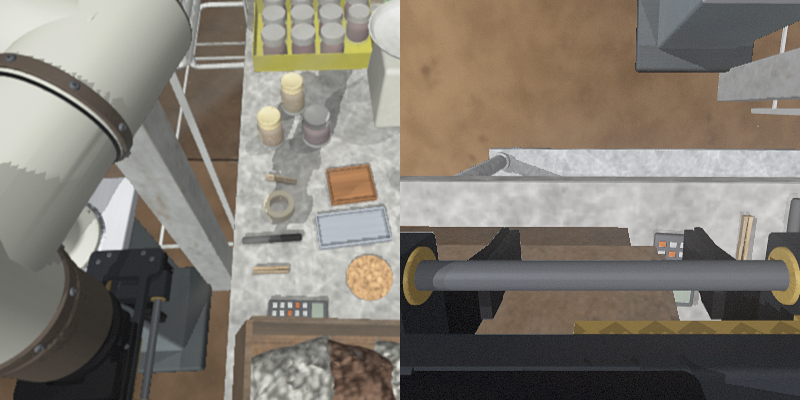

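Emit:
apply_moves --steps '[[[1,0,0,0,-0.18,0,0],[1,0,0,0,-0.18,0,0],[1,0,0,0,-0.18,0,0],[1,0,0,0,-0.18,0,0],[1,0,0,0,-0.18,0,0],[1,0,0,0,-0.18,0,0]]]'

```text
time_s: 3.02
tcp_pos: [0.3495, -0.2912, 0.2994]
ee_rot: [[-1.0, 0.001, 0.004], [0.004, 0.467, 0.884], [-0.001, 0.884, -0.467]]
wrist_force: [0.3, 0.0, -0.8]
gripper_width: 0.999
```

```bash
python3 - <<'E'
from h import *
s=sense();print(s['time_s'],s['joints'].round(2),s['tcp_pos'].round(4),s['ee_rot'].round(3).tolist(),s['wrist_force'].round(1))
b=capture('wrist');print(b['T'].round(3).tolist(),b['vfov'],b['cx'],b['cy']);save(b,'v5')
E
```

```text
3.025 [ -47.27   27.96   11.55  -43.72 -119.25  -48.51] [ 0.3495 -0.2912  0.2994] [[-1.0, 0.001, 0.004], [0.004, 0.467, 0.884], [-0.001, 0.884, -0.467]] [ 0.3  0.  -0.8]
[[0.001, 0.963, 0.268, 0.275], [0.467, -0.238, 0.852, -0.419], [0.884, 0.125, -0.45, 0.367], [0.0, 0.0, 0.0, 1.0]] 62.83622294126621 321.49530838290616 196.25156477641877
```

View pics/v5.png

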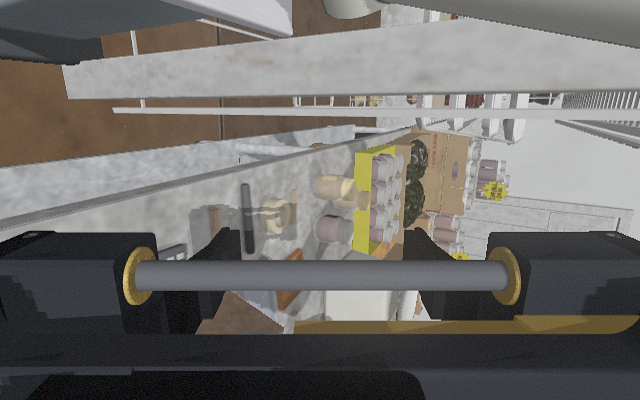

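```bash
cat > kin.py <<'E'
import numpy as np
from scipy.spatial.transform import Rotation as Ro
from scipy.optimize import least_squares
def Rx(a):return Ro.from_euler('x',a,degrees=True).as_matrix()
def Ry(a):return Ro.from_euler('y',a,degrees=True).as_matrix()
def Rz(a):return Ro.from_euler('z',a,degrees=True).as_matrix()
def chain(q,p,s4=1):
    h,c1,L2,L3,e,c2,d=p
    A=Rz(q[0]);B=A@Ry(q[1]);C=B@Ry(-q[2]);D=C@Rx(s4*q[3]);E=D@Ry(-q[4])
    S=np.array([0,0,h]);El=S+B@[0,0,L2];W=El+C@[L3,c1,e];W2=W+D@[0,c2,0];T=W2+E@[d,0,0]
    return S,El,W,W2,T,E
data=[([-58.235,22.042,.453,0,-68.411,-14.817],[.182,-.598,.24],[0,0,-1]),
([-18.5,2.48,-16.24,-.02,-71.2,-71.13],[.3518,-.2861,.3001],[.002,0,-1]),
([-47.27,27.96,11.55,-43.72,-119.25,-48.51],[.3495,-.2912,.2994],[.004,.884,-.467])]
if __name__=='__main__':
  for s4 in(1,-1):
    for q,t,z in data: print(s4,chain(q,[0]*7,s4)[5][:,0].round(3),z)
E
python3 kin.py
```

```text
1 [-0.  0. -1.] [0, 0, -1]
1 [ 0.001 -0.001 -1.   ] [0.002, 0, -1]
1 [-0.882  0.066 -0.467] [0.004, 0.884, -0.467]
-1 [-0.  0. -1.] [0, 0, -1]
-1 [ 0.001 -0.    -1.   ] [0.002, 0, -1]
-1 [ 0.004  0.884 -0.467] [0.004, 0.884, -0.467]
```

```bash
cat >> kin.py <<'E'
def fit(data):
    f=lambda p:np.r_[np.concatenate([chain(q,p,-1)[4]-t for q,t,z in data])*1000,(p[4])*3]
    return least_squares(f,[.2,0,.5,.4,0,-.16,.3])
if __name__=='__main__':
    s=fit(data);print(s.x.round(4),s.fun.round(2))
    for q,t,z in data: print([v.round(3).tolist() for v in chain(q,s.x,-1)[:5]])
E
python3 kin.py|tail -4
```

```text
2.896e-01] [ 0.12  0.1  -0.22 -0.01 -0.14  0.22 -0.03  0.   -0.   -0.  ]
[[0.0, 0.0, 0.163], [0.112, -0.18, 0.686], [0.318, -0.514, 0.529], [0.182, -0.598, 0.529], [0.182, -0.598, 0.24]]
[[0.0, 0.0, 0.163], [0.023, -0.008, 0.727], [0.402, -0.134, 0.59], [0.351, -0.286, 0.59], [0.352, -0.286, 0.3]]
[[0.0, 0.0, 0.163], [0.18, -0.195, 0.662], [0.455, -0.492, 0.541], [0.348, -0.547, 0.435], [0.349, -0.291, 0.299]]
```

```bash
cat >> kin.py <<'E'
P=fit(data).x
def caps(q):
    S,El,W,W2,T,E=chain(q,P,-1); l=Rz(q[0])@[0,1,0]
    o=.1*l
    return [(S,S+o*1.4,.065),(S+o,El+o,.06),(El+o*1.3,El-.04*l,.06),(El,W,.05),(W,W2,.055),(W2,W2+.6*(T-W2),.045)]
post=np.array([[.15,.115],[.225,.19]])
def clear(q):
    out=[]
    for a,b,rad in caps(q):
        t=np.linspace(0,1,40)[:,None];x=a+(b-a)*t
        dd=np.maximum(np.maximum(post[0]-x[:,:2],x[:,:2]-post[1]),0)
        out.append(np.linalg.norm(dd,axis=1).min()-rad)
    return np.array(out)
E
python3 - <<'E'
from h import *; from kin import *
a=capture('scene');save(a,'sc5');T=a['T']
b4=cv2.imread('pics/v4.png')[:,:400].copy();b5=a['color'][:,:400,::-1].copy()
def draw(im,q):
    f=K(a)[0]
    for i,(u,v,rad) in enumerate(caps(q)):
        for t in np.linspace(0,1,12):
            x=u+(v-u)*t; dep=(x-T[:3,3])@T[:3,2]
            if dep>.05:
                c=proj(a,x)[0]
                if abs(c).max()<3000: cv2.circle(im,tuple(int(k) for k in c),int(rad*f/dep),[(0,0,255),(0,255,0),(255,0,0),(0,255,255),(255,0,255),(255,255,0)][i],1)
    for z in(0,.2,.4,.5):
        c=proj(a,np.c_[[[.15,.115],[.225,.115],[.225,.19],[.15,.19]],[z]*4]).astype(int); cv2.polylines(im,[c],True,(0,0,0),1)
draw(b4,data[1][0]);draw(b5,data[2][0])
cv2.imwrite('pics/v6.png',np.hstack([b4,b5]))
print(clear(data[1][0]).round(3),clear(data[2][0]).round(3))
E
```

```text
[0.041 0.039 0.026 0.107 0.251 0.376] [-0.014  0.028  0.167  0.26   0.594  0.479]
```

View pics/v6.png

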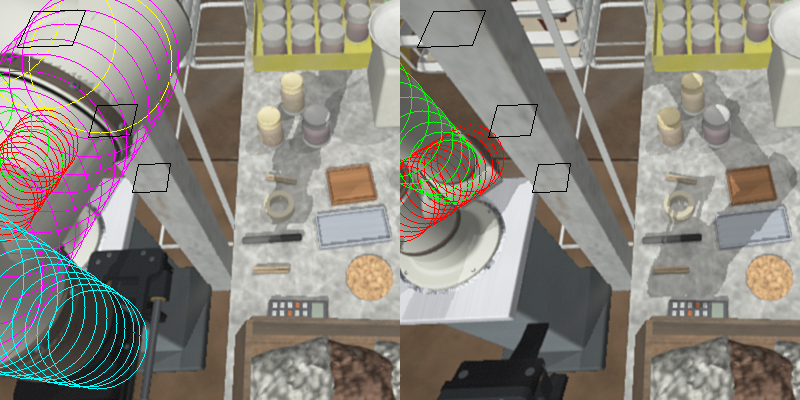

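```bash
python3 - <<'E'
import cv2,numpy as np
g=cv2.GaussianBlur(cv2.imread('pics/sc5.png'),(3,3),0).astype(int)
for row,c0,c1 in((80,60,200),(140,100,220),(230,150,240)):
    d=np.abs(g[row,c0+2:c1]-g[row,c0:c1-2]).sum(1); print(row,[(c0+1+i,int(d[i])) for i in range(len(d)) if d[i]>40])
b=cv2.GaussianBlur(cv2.imread('pics/v5.png'),(3,3),0).astype(int)
for col in(100,200,300,500):
    d=np.abs(b[2:140,col]-b[:138,col]).sum(1);print(col,[(1+i,int(d[i])) for i in range(len(d)) if d[i]>40])
E
```

```text
80 [(114, 51), (115, 78), (116, 88), (117, 70), (149, 42), (167, 53), (168, 133), (169, 167), (170, 109), (177, 101), (178, 146), (179, 117), (180, 51), (182, 53), (183, 166), (184, 214), (185, 65), (186, 156), (187, 213), (188, 107)]
140 [(150, 59), (151, 67), (152, 49), (178, 58), (193, 90), (194, 181), (195, 185), (196, 99), (201, 109), (202, 185), (203, 167), (204, 77)]
230 [(159, 128), (160, 264), (161, 235), (163, 209), (164, 241), (165, 69), (166, 97), (167, 123), (168, 69), (202, 61), (203, 103), (204, 92), (205, 48), (231, 44), (232, 133), (233, 190), (234, 141), (235, 43)]
100 [(37, 43), (38, 49), (57, 103), (58, 221), (59, 215), (60, 88), (97, 92), (98, 174), (99, 152), (100, 65)]
200 [(3, 74), (4, 100), (5, 113), (6, 92), (7, 44), (12, 73), (13, 58), (17, 47), (18, 154), (19, 179), (21, 179), (22, 142), (46, 121), (47, 208), (48, 144), (95, 90), (96, 159), (97, 128), (98, 50), (106, 118), (107, 193), (108, 156), (109, 57), (112, 46), (113, 151), (114, 209), (115, 131)]
300 [(35, 125), (36, 224), (37, 159), (93, 82), (94, 123), (95, 46), (96, 83), (97, 102), (107, 44), (108, 49), (109, 41), (114, 91), (115, 238), (116, 215), (117, 58), (129, 89), (130, 181), (131, 162), (132, 66)]
500 [(21, 53), (22, 149), (23, 153), (24, 62), (89, 53), (90, 89), (91, 74), (92, 51), (93, 193), (94, 185), (95, 71), (107, 62), (108, 67)]
```

```bash
python3 - <<'E'
from h import *
from scipy.optimize import least_squares
a=capture('scene');b=capture('wrist')
O=[(a,116,80,0,0),(a,151,140,0,0),(a,203.5,230,0,0),(a,149,80,1,0),(a,178,140,1,0),(a,169,80,1,1),(a,194.5,140,1,1),(a,233,230,1,1),
(b,300,36,0,0),(b,200,47,0,0),(b,100,58.5,0,0),(b,300,94,1,0),(b,500,90,1,0),(b,300,96.5,1,1),(b,500,93.7,1,1)]
def f(p):
    o=[]
    for c,u,v,i,j in O:
        fo,cx,cy=K(c);d=c['T'][:3,:3]@[(u-cx)/fo,(v-cy)/fo,1];C=c['T'][:3,3]
        d=d[:2]/np.hypot(*d[:2]);o.append(((p[i]-C[0])*d[1]-(p[2+j]-C[1])*d[0])*1000)
    return o
s=least_squares(f,[.15,.22,.12,.19]);print(s.x.round(4),np.round(s.fun,1))
E
```

```text
[0.135  0.2427 0.2848 0.3308] [-16.5 -17.  -18.2  19.3  19.4   0.5   0.7   0.3  13.2  15.3  16.9  -5.8
  -7.4 -10.2 -12.6]
```

```bash
python3 - <<'E'
from h import *
a=capture('scene');b=capture('wrist')
def tri(O):
    A=[];B=[]
    for c,u,v in O:
        fo,cx,cy=K(c);d=c['T'][:3,:3]@[(u-cx)/fo,(v-cy)/fo,1];C=c['T'][:3,3];d=d[:2]/np.hypot(*d[:2])
        A.append([d[1],-d[0]]);B.append(C[0]*d[1]-C[1]*d[0])
    x=np.linalg.lstsq(np.array(A),np.array(B),rcond=None)[0];return x.round(4),((A@x-B)*1000).round(1)
l=[(a,116,80),(a,151,140),(a,203.5,230)];m=[(a,149,80),(a,178,140)];rr=[(a,169,80),(a,194.5,140),(a,233,230)]
t=[(b,300,36),(b,200,47),(b,100,58.5)];n=[(b,300,94),(b,500,90)];k=[(b,300,96.5),(b,500,93.7),(b,200,96.5),(b,100,98.5)]
for nm,O in(('A',l+t),('C n',m+n),('C k',m+k),('B k',rr+k),('B n',rr+n)): print(nm,*tri(O))
E
```

```text
A [0.0996 0.3774] [ 0.8  0.3 -1.1 -1.1  0.3  0.7]
C n [0.2508 0.225 ] [-0.1  0.1  0.  -0. ]
C k [0.2545 0.2174] [-0.1  0.  -1.7 -2.3  2.2  1.9]
B k [0.2514 0.3091] [-0.   0.2 -0.2 -2.  -2.7  2.5  2.2]
B n [0.2471 0.3193] [ 0.   0.2 -0.2  0.  -0. ]
```

```bash
python3 - <<'E'
from h import *
a=capture('scene');b=capture('wrist')
def pl(c,pts):
    fo,cx,cy=K(c);D=np.array([c['T'][:3,:3]@[(u-cx)/fo,(v-cy)/fo,1] for u,v in pts])
    n=np.linalg.svd(D)[2][2];return n,n@c['T'][:3,3]
def line(p,q):
    for z in(-.78,0,.3,.6,.8):
        M=np.array([p[0][:2],q[0][:2]]);print(z,np.linalg.solve(M,[p[1]-p[0][2]*z,q[1]-q[0][2]*z]).round(3),end=' ')
    print(np.degrees(np.arccos(abs(p[0]@q[0]))).round(1))
l=pl(a,[(116,80),(151,140),(203.5,230)]);m=pl(a,[(149,80),(178,140)]);rr=pl(a,[(169,80),(194.5,140),(233,230)])
t=pl(b,[(300,36),(200,47),(100,58.5)]);n=pl(b,[(300,94),(500,90)]);k=pl(b,[(300,96.5),(500,93.7)]);k2=pl(b,[(100,98.5),(200,96.5)])
line(l,t);line(m,n);line(m,k2);line(rr,k);line(rr,n)
E
```

```text
-0.78 [0.1  0.38] 0 [0.101 0.373] 0.3 [0.102 0.371] 0.6 [0.103 0.368] 0.8 [0.103 0.367] 18.6
-0.78 [0.252 0.221] 0 [0.251 0.225] 0.3 [0.25  0.226] 0.6 [0.25  0.228] 0.8 [0.249 0.229] 24.0
-0.78 [0.254 0.217] 0 [0.252 0.223] 0.3 [0.251 0.225] 0.6 [0.25  0.227] 0.8 [0.25  0.228] 24.1
-0.78 [0.254 0.304] 0 [0.253 0.304] 0.3 [0.253 0.304] 0.6 [0.253 0.304] 0.8 [0.253 0.304] 21.6
-0.78 [0.248 0.317] 0 [0.247 0.32 ] 0.3 [0.246 0.321] 0.6 [0.246 0.322] 0.8 [0.245 0.323] 21.1
```

```bash
python3 - <<'E'
from h import *
import cv2
g=cv2.GaussianBlur(cv2.imread('pics/sc5.png'),(3,3),0).astype(int)
for row,c0,c1 in((60,20,150),(80,30,150),(100,40,165),(260,170,240)):
    d=np.abs(g[row,c0+2:c1]-g[row,c0:c1-2]).sum(1); print(row,[(c0+1+i,int(d[i])) for i in range(len(d)) if d[i]>40])
a=capture('scene');b=capture('wrist')
def tri(O):
    A=[];B=[]
    for c,u,v in O:
        fo,cx,cy=K(c);d=c['T'][:3,:3]@[(u-cx)/fo,(v-cy)/fo,1];C=c['T'][:3,3];d=d[:2]/np.hypot(*d[:2])
        A.append([d[1],-d[0]]);B.append(C[0]*d[1]-C[1]*d[0])
    x=np.linalg.lstsq(np.array(A),np.array(B),rcond=None)[0];return x.round(4),((A@x-B)*1000).round(1)
m=[(a,116,80),(a,151,140),(a,203.5,230)];rr=[(a,149,80),(a,178,140)]
t=[(b,300,36),(b,200,47),(b,100,58.5)];n=[(b,300,94),(b,500,90)];k=[(b,300,96.5),(b,500,93.7),(b,200,96.5),(b,100,98.5)]
for nm,O in(('C n',m+n),('C k',m+k),('B k',rr+k),('B n',rr+n)): print(nm,*tri(O))
E
```

```text
60 [(24, 58), (25, 77), (26, 56), (103, 52), (104, 70), (105, 71), (106, 51), (137, 114), (138, 236), (139, 246), (140, 130)]
80 [(49, 60), (50, 125), (51, 151), (52, 108), (53, 41), (114, 51), (115, 78), (116, 88), (117, 70)]
100 [(65, 103), (66, 148), (67, 132), (68, 68), (126, 60), (127, 87), (128, 88), (129, 62)]
260 [(173, 48), (188, 80), (189, 120), (190, 113), (191, 59), (219, 53), (220, 85), (221, 80), (222, 50), (231, 112), (232, 168), (233, 123)]
C n [0.2547 0.1184] [ 0.5  0.2 -0.7 -0.3  0.3]
C k [0.2584 0.1122] [ 0.5  0.2 -0.7 -1.2 -1.   1.6  0.6]
B k [0.2548 0.2169] [-0.1  0.  -1.4 -1.2  1.9  0.7]
B n [0.2502 0.2261] [-0.1  0.1 -0.4  0.4]
```

```bash
cat >> kin.py <<'E'
post=np.array([[.155,.117],[.255,.217]])
LIM=np.array([[-179.83,179.83],[-69.29,118.12],[-61.27,80.66],[-181.25,117.63],[-171.15,-9.14],[-177.46,177.46]])
def tool(q,s6=-1):
    E=chain(q,P,-1)[5]; return E@Rx(s6*q[5])@np.array([[0,0,1],[-1,0,0],[0,-1,0]]).astype(float) if 0 else E@Rx(s6*q[5])
EE=[np.array([[-.95663,-.2913,-.00074],[-.2913,.95663,.002],[0,.002,-1]]),np.array([[-1.0,-0.006,0.002],[-0.006,1.0,-0.0],[-0.002,-0.0,-1.0]]),np.array([[-1.0,.001,.004],[.004,.467,.884],[-.001,.884,-.467]])]
M=np.array([[0,0,1],[-1,0,0],[0,-1,0]],float)
def ik(t,R,q0):
    f=lambda q:np.r_[(chain(q,P,-1)[4]-t)*100,(chain(q,P,-1)[5][:,0]-R[:,2])*30,1e-3*(q-q0[:5])*0]
    s=least_squares(f,q0[:5],bounds=(LIM[:5,0],LIM[:5,1]));q=s.x
    if s.cost>.02:return None
    return q
def lean(al,be,flip=0):
    # al: lean (deg); be: azimuth in which the wrist is moved; closing axis horizontal
    h=np.array([np.cos(np.radians(be)),np.sin(np.radians(be)),0])
    z=-np.sin(np.radians(al))*h+np.array([0,0,-np.cos(np.radians(al))])
    y=np.cross([0,0,1],h);x=np.cross(y,z);return np.c_[x,y,z]
E
python3 - <<'E'
from kin import *
for s6 in(1,-1):
    for (q,t,z),R in zip(data,EE):
        print(s6,((chain(q,P,-1)[5]@Rx(s6*q[5])).T@R).round(2).tolist())
T=dict(pen=(.464,-.016,.01),pegA=(.484,.132,.007),pegB=(.4635,-.0836,.007),tape=(.479,.06,.012),lt=(.637,.002,.015),st=(.64,.108,.015),mat=(.66,-.107,.02))
q0=np.array([0,20,0,0,-70.])
for k,t in T.items():
    q=ik(np.array(t),lean(0,0),q0);print(k,'upright',q.round(0),clear(q).round(3))
    for be in(0,-30,-60,-90,-120,-150):
        o=[]
        for al in(15,30,45,55):
            q=ik(np.array(t),lean(al,be),q0)
            o.append('none' if q is None else f'{q[0]:.0f}:{clear(q).min()*1000:.0f}')
        print('  ',be,o)
E
```

```text
1 [[0.0, -0.0, 1.0], [-0.87, 0.49, 0.0], [-0.49, -0.87, -0.0]]
1 [[0.0, -0.0, 1.0], [0.79, 0.61, -0.0], [-0.61, 0.79, 0.0]]
1 [[-0.0, 0.0, 1.0], [0.12, 0.99, -0.0], [-0.99, 0.12, -0.0]]
-1 [[0.0, -0.0, 1.0], [-1.0, 0.0, -0.0], [-0.0, -1.0, -0.0]]
-1 [[0.0, -0.0, 1.0], [-1.0, 0.0, 0.0], [-0.0, -1.0, -0.0]]
-1 [[-0.0, 0.0, 1.0], [-1.0, -0.0, -0.0], [0.0, -1.0, 0.0]]
pen upright [ 18.  25. -37.   0. -28.] [ 0.119 -0.06  -0.06  -0.018  0.104  0.203]
   0 ['15:-60', '14:-60', '12:-60', '12:-60']
   -30 ['11:-60', '6:-60', '3:-54', '1:-47']
   -60 ['8:-60', '-0:-42', '-6:-27', '-9:-19']
   -90 ['7:-60', '-5:-31', '-14:-9', '-18:0']
   -120 ['9:-60', '-6:-47', '-19:2', '-26:14']
   -150 ['15:-60', '-1:-60', '-25:11', '-35:10']
pegA upright [ 34.  28. -32.   0. -30.] [ 0.129 -0.054 -0.06  -0.05   0.093  0.184]
   0 ['29:-60', '26:-60', '23:-60', '22:-60']
   -30 ['26:-60', '19:-60', '15:-60', '12:-60']
   -60 ['24:-60', '14:-60', '7:-60', '3:-57']
   -90 ['24:-60', '12:-60', '1:-49', '-4:-32']
   -120 ['28:-60', '14:-60', '-2:-37', '-11:-16']
   -150 ['none', 'none', '-9:-20', '-18:0']
pegB 
[... 1123 characters left out ...]
 -43.] [ 0.124 -0.06  -0.04   0.007  0.267  0.34 ]
   0 ['21:-60', '19:-60', '18:-60', '17:-60']
   -30 ['18:-60', '14:-60', '10:-60', '8:-60']
   -60 ['17:-60', '10:-60', '4:-60', '1:-48']
   -90 ['17:-60', '8:-60', '0:-44', '-4:-32']
   -120 ['19:-60', '10:-60', '-1:-42', '-7:-25']
   -150 ['23:-60', '20:-60', '1:-49', '-10:-18']
mat upright [  5.  38.  -6.   0. -45.] [ 0.099 -0.06   0.022  0.079  0.342  0.418]
   0 ['4:-60', '4:-59', '4:-58', '3:-58']
   -30 ['1:-48', '-2:-38', '-4:-32', '-5:-30']
   -60 ['-1:-39', '-7:-26', '-11:-16', '-13:-11']
   -90 ['-3:-36', '-10:-18', '-16:-4', '-20:3']
   -120 ['-2:-38', '-10:-17', '-19:1', '-24:10']
   -150 ['1:-48', '-6:-28', '-18:-1', '-25:12']
```

```bash
python3 - <<'E'
from kin import *
q0=np.array([0,20,0,0,-70.])
for z in(.12,.3):
  for t in np.linspace(0,1,6):
    p=np.array([.38,-.286,z])*(1-t)+np.array([.4635,-.0836,z])*t
    q=ik(p,lean(0,0),q0);print(p.round(3),q.round(1),(clear(q)*1000).round())
E
```

```text
[ 0.38  -0.286  0.12 ] [-17.3  15.2 -29.4  -0.  -45.3] [ 48.  -2. -23. 112. 249. 377.]
[ 0.397 -0.246  0.12 ] [-11.7  14.4 -30.6   0.  -44.9] [ 62. -14. -42.  97. 215. 344.]
[ 0.413 -0.205  0.12 ] [ -6.1  14.  -31.3   0.  -44.7] [ 75. -27. -54.  83. 184. 314.]
[ 0.43  -0.165  0.12 ] [ -0.6  13.9 -31.4  -0.  -44.7] [ 88. -34. -42.  69. 159. 287.]
[ 0.447 -0.124  0.12 ] [  4.7  14.2 -31.   -0.  -44.8] [ 99. -34. -35.  46. 141. 263.]
[ 0.464 -0.084  0.12 ] [  9.6  14.8 -30.   -0.  -45.1] [107. -31. -32.  23. 132. 244.]
[ 0.38  -0.286  0.3  ] [-17.3   4.9 -13.7   0.  -71.4] [ 48.  27.  11. 108. 249. 377.]
[ 0.397 -0.246  0.3  ] [-11.7   3.9 -14.7  -0.  -71.3] [ 62.  41.  31.  96. 215. 344.]
[ 0.413 -0.205  0.3  ] [ -6.1   3.4 -15.3  -0.  -71.3] [ 75.  53.  48.  83. 184. 314.]
[ 0.43  -0.165  0.3  ] [ -0.6   3.3 -15.4  -0.  -71.3] [ 88.  63.  61.  69. 159. 287.]
[ 0.447 -0.124  0.3  ] [  4.7   3.6 -15.1  -0.  -71.3] [ 99.  68.  68.  46. 141. 263.]
[ 0.464 -0.084  0.3  ] [  9.6   4.4 -14.2   0.  -71.4] [107.  70.  69.  23. 132. 244.]
```

Emit:
apply_moves --steps '[[[1,0,0,0,0.18,0,0],[1,0,0,0,0.18,0,0],[1,0,0,0,0.18,0,0],[1,0,0,0,0.18,0,0],[1,0,0,0,0.18,0,0],[1,0,0,0,0.18,0,0],[1,0,0,0,0,0,0]]]'

```text
time_s: 4.4
tcp_pos: [0.3491, -0.2861, 0.3003]
ee_rot: [[-1.0, -0.006, 0.001], [-0.006, 1.0, -0.0], [-0.001, -0.0, -1.0]]
wrist_force: [0.1, 0.3, 0.3]
gripper_width: 0.999
```

Emit:
apply_moves --steps '[[[1,-28,50.5,0,0,0,0],[1,-28,50.5,0,0,0,0],[1,-28,50.5,0,0,0,0],[1,-28,50.5,0,0,0,0],[1,0,0,0,0,0,0.006],[1,0,0,30,0,0,0],[1,0,0,30,0,0,0],[1,0,0,0,0,0,0]]]'

```text
time_s: 5.4
tcp_pos: [0.4611, -0.0878, 0.2381]
ee_rot: [[-1.0, 0.008, -0.005], [0.008, 1.0, 0.001], [0.005, 0.001, -1.0]]
wrist_force: [-0.0, 0.1, 1.4]
gripper_width: 0.999
```

```bash
python3 - <<'E'
from h import *; from kin import *
s=sense();print(s['time_s'],s['joints'].round(2),s['tcp_pos'].round(4),s['effort'].round(2)); print((clear(s['joints'])*1000).round())
a=capture('scene');b=capture('wrist')
for k in('pen_mid','peg_a_mid'):
    for o in masks_of(b,k)[:3]: print(k,round(o['confidence'],2),o['box'],rect(b,o['pixels'],Z[k]))
c=capture('side')
cv2.imwrite('pics/v7.png',np.vstack([np.hstack([a['color'][:300,:400],c['color'][:300,:400]]),b['color'][:,:][100:400:1,:].repeat(1,0)[:, :].astype(np.uint8)[:300,:640] if 0 else np.hstack([b['color'][:300],np.zeros((300,160,3),np.uint8)])])[:,:,::-1])
E
```

```text
5.4 [ 9.070e+00  6.940e+00 -2.038e+01 -9.000e-02 -6.296e+01 -9.950e+01] [ 0.4611 -0.0878  0.2381] [ 1.200e-01 -2.356e+01  1.706e+01  3.730e+00  2.000e-02  0.000e+00]
[107.  44.  43.  25. 133. 246.]
pen_mid 0.89 [377.1, 116.9, 16.6, 108.7] [463.3 -13.6 126.   16.6   1.4]
peg_a_mid 0.87 [493.1, 156.4, 32.0, 60.9] [481.8 134.   73.6  19.6 -12.3]
peg_a_mid 0.35 [317.9, 136.5, 14.3, 64.3] [461.  -81.6  72.9  14.6  -1. ]
```

View pics/v7.png

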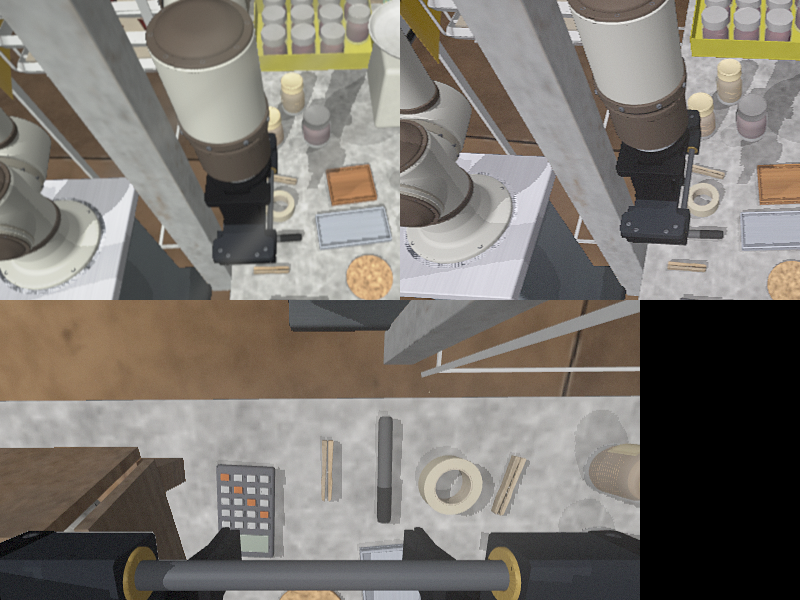

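Emit:
apply_moves --steps '[[[0.45,0,15,0,0,0,-0.004],[0.45,0,12,0,0,0,-0.004],[0.45,0,0,0,0,0,0]]]'

```text
time_s: 6.02
tcp_pos: [0.4625, -0.0588, 0.2398]
ee_rot: [[-1.0, -0.004, 0.001], [-0.004, 1.0, 0.0], [-0.001, 0.0, -1.0]]
wrist_force: [0.4, -1.0, -0.3]
gripper_width: 0.748
```

```bash
cat > st.py <<'E'
from h import *; from kin import *
s=sense();print(s['time_s'],s['joints'].round(2),s['tcp_pos'].round(4),s['ee_rot'].round(3).tolist(),'eff',s['effort'].round(2),'F',s['wrist_force'].round(1)); print((clear(s['joints'])*1000).round())
E
python3 st.py
```

```text
6.025 [  12.8     6.37  -20.82   -0.    -62.78 -102.57] [ 0.4625 -0.0588  0.2398] [[-1.0, -0.004, 0.001], [-0.004, 1.0, 0.0], [-0.001, 0.0, -1.0]] eff [  0.18 -23.91  17.87   3.96  -0.07  -0.04] F [ 0.4 -1.  -0.3]
[112.  56.  54.   7. 118. 227.]
```

Emit:
apply_moves --steps '[[[0.45,0,5,0,0,0,0.004],[0.45,0,5,0,0,0,0],[0.45,0,0,0,0,0,0]]]'

```text
time_s: 6.4
tcp_pos: [0.4624, -0.0496, 0.2395]
ee_rot: [[-1.0, 0.002, -0.0], [0.002, 1.0, -0.0], [0.0, -0.0, -1.0]]
wrist_force: [0.1, -0.3, -0.1]
gripper_width: 0.471
```

```bash
python3 st.py
```

```text
6.4 [  13.97    6.28  -20.97    0.    -62.76 -104.07] [ 0.4624 -0.0496  0.2395] [[-1.0, 0.002, -0.0], [0.002, 1.0, -0.0], [0.0, -0.0, -1.0]] eff [ 1.200e-01 -2.377e+01  1.784e+01  3.970e+00 -8.000e-02 -2.000e-02] F [ 0.1 -0.3 -0.1]
[114.  59.  57.   2. 114. 221.]
```

Emit:
apply_moves --steps '[[[0.45,0,5,0,0,0,0],[0.45,0,0,0,0,0,0]]]'

```text
time_s: 6.65
tcp_pos: [0.4625, -0.0447, 0.2395]
ee_rot: [[-1.0, 0.002, -0.0], [0.002, 1.0, -0.0], [0.0, -0.0, -1.0]]
wrist_force: [0.1, 0.4, -1.2]
gripper_width: 0.452
```

```bash
python3 st.py
```

```text
6.65 [  14.6     6.23  -21.03    0.    -62.74 -104.71] [ 0.4625 -0.0447  0.2395] [[-1.0, 0.002, -0.0], [0.002, 1.0, -0.0], [0.0, -0.0, -1.0]] eff [ 7.000e-02 -2.371e+01  1.784e+01  3.970e+00 -8.000e-02 -2.000e-02] F [ 0.1  0.4 -1.2]
[114.  61.  58.  -1. 112. 218.]
```

Emit:
apply_moves --steps '[[[0.45,0,3,0,0,0,0],[0.45,0,3,0,0,0,0]]]'

```text
time_s: 6.9
tcp_pos: [0.4625, -0.0387, 0.2395]
ee_rot: [[-1.0, 0.002, -0.0], [0.002, 1.0, 0.0], [0.0, 0.0, -1.0]]
wrist_force: [-1.0, -0.2, 0.5]
gripper_width: 0.454
```

```bash
python3 st.py | cut -c1-600
```

```text
6.9 [  15.35    6.17  -21.09   -0.    -62.74 -105.49] [ 0.4625 -0.0387  0.2395] [[-1.0, 0.002, -0.0], [0.002, 1.0, 0.0], [0.0, 0.0, -1.0]] eff [ -0.24 -23.64  17.84   3.98  -0.09   0.04] F [-1.  -0.2  0.5]
[115.  63.  60.  -5. 110. 214.]
```

Emit:
apply_moves --steps '[[[0.45,0,3,0,0,0,0],[0.45,0,3,0,0,0,0]]]'

```text
time_s: 7.15
tcp_pos: [0.4625, -0.0327, 0.2396]
ee_rot: [[-1.0, 0.002, 0.0], [0.002, 1.0, -0.0], [-0.0, -0.0, -1.0]]
wrist_force: [-0.0, 0.9, 0.1]
gripper_width: 0.452
```

```bash
cat > side.py <<'E'
from h import *; from kin import *
import sys
a=capture('scene');c=capture('side')
cv2.imwrite(f'pics/{sys.argv[1]}.png',np.hstack([a['color'][:260,:300],c['color'][:260,:300]])[:,:,::-1])
E
python3 st.py; python3 side.py v8
```

```text
7.15 [  16.12    6.13  -21.14    0.    -62.73 -106.24] [ 0.4625 -0.0327  0.2396] [[-1.0, 0.002, 0.0], [0.002, 1.0, -0.0], [-0.0, -0.0, -1.0]] eff [ -0.22 -23.6   17.84   3.98  -0.08   0.03] F [-0.   0.9  0.1]
[116.  65.  61.  -8. 108. 211.]
```

View pics/v8.png

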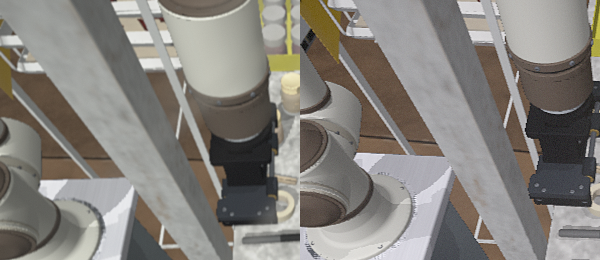

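Emit:
apply_moves --steps '[[[0.45,0,3,0,0,0,0],[0.45,0,3,0,0,0,0]]]'

```text
time_s: 7.5
tcp_pos: [0.4625, -0.0267, 0.2395]
ee_rot: [[-1.0, 0.002, -0.0], [0.002, 1.0, -0.0], [0.0, -0.0, -1.0]]
wrist_force: [0.4, -1.0, -0.3]
gripper_width: 0.452
```

```bash
python3 st.py
```

```text
7.5 [  16.87    6.09  -21.19   -0.    -62.73 -107.  ] [ 0.4625 -0.0267  0.2395] [[-1.0, 0.002, -0.0], [0.002, 1.0, -0.0], [0.0, -0.0, -1.0]] eff [ -0.23 -23.56  17.84   3.98  -0.09   0.04] F [ 0.4 -1.  -0.3]
[117.  67.  62. -12. 106. 207.]
```

Emit:
apply_moves --steps '[[[0.45,0,3,0,0,0,0],[0.45,0,3,0,0,0,0]]]'

```text
time_s: 7.75
tcp_pos: [0.4625, -0.0207, 0.2396]
ee_rot: [[-1.0, 0.002, 0.0], [0.002, 1.0, 0.0], [-0.0, 0.0, -1.0]]
wrist_force: [0.1, -0.3, -0.2]
gripper_width: 0.451
```

```bash
python3 st.py
```

```text
7.75 [  17.63    6.06  -21.22   -0.    -62.72 -107.76] [ 0.4625 -0.0207  0.2396] [[-1.0, 0.002, 0.0], [0.002, 1.0, 0.0], [-0.0, 0.0, -1.0]] eff [ -0.22 -23.54  17.84   3.97  -0.09   0.03] F [ 0.1 -0.3 -0.2]
[118.  69.  64. -16. 104. 204.]
```

Emit:
apply_moves --steps '[[[0.45,0,3,0,0,0,0],[0.45,0,3,0,0,0,0]]]'

```text
time_s: 8.0
tcp_pos: [0.4625, -0.0147, 0.2396]
ee_rot: [[-1.0, 0.002, 0.0], [0.002, 1.0, 0.0], [-0.0, 0.0, -1.0]]
wrist_force: [0.2, 0.1, -0.0]
gripper_width: 0.453
```

```bash
python3 st.py
```

```text
8.0 [  18.38    6.04  -21.25   -0.    -62.71 -108.51] [ 0.4625 -0.0147  0.2396] [[-1.0, 0.002, 0.0], [0.002, 1.0, 0.0], [-0.0, 0.0, -1.0]] eff [ -0.21 -23.52  17.83   3.97  -0.09   0.03] F [ 0.2  0.1 -0. ]
[119.  70.  65. -19. 102. 201.]
```

Emit:
apply_moves --steps '[[[0.45,0,0,12,0,0,-0.03],[0.45,0,0,12,0,0,0],[0.45,0,0,12,0,0,0],[0.45,0,0,12,0,0,0]]]'

```text
time_s: 8.5
tcp_pos: [0.4623, -0.015, 0.1904]
ee_rot: [[-1.0, -0.028, -0.001], [-0.028, 1.0, -0.0], [0.001, -0.0, -1.0]]
wrist_force: [0.4, 0.6, -0.3]
gripper_width: 0.452
```

```bash
python3 st.py
```

```text
8.5 [  18.35    8.83  -25.67   -0.    -55.54 -106.77] [ 0.4623 -0.015   0.1904] [[-1.0, -0.028, -0.001], [-0.028, 1.0, -0.0], [0.001, -0.0, -1.0]] eff [-1.000e-02 -2.534e+01  1.674e+01  3.680e+00 -2.600e-01 -0.000e+00] F [ 0.4  0.6 -0.3]
[119.  44.  37. -19. 102. 201.]
```

Emit:
apply_moves --steps '[[[0.45,0,0,10,0,0,0],[0.45,0,0,10,0,0,0],[0.45,0,0,10,0,0,0]]]'

```text
time_s: 8.88
tcp_pos: [0.4626, -0.0149, 0.161]
ee_rot: [[-1.0, -0.028, 0.0], [-0.028, 1.0, 0.0], [-0.0, 0.0, -1.0]]
wrist_force: [0.2, 0.7, -0.6]
gripper_width: 0.444
```

```bash
python3 st.py
```

```text
8.875 [  18.36   10.83  -28.09    0.    -51.06 -106.76] [ 0.4626 -0.0149  0.161 ] [[-1.0, -0.028, 0.0], [-0.028, 1.0, 0.0], [-0.0, 0.0, -1.0]] eff [-1.000e-02 -2.616e+01  1.575e+01  3.480e+00 -2.300e-01 -0.000e+00] F [ 0.2  0.7 -0.6]
[119.  26.  18. -19. 102. 201.]
```

Emit:
apply_moves --steps '[[[0.45,0,0,10,0,0,0],[0.45,0,0,10,0,0,0],[0.45,0,0,10,0,0,0]]]'

```text
time_s: 9.25
tcp_pos: [0.4625, -0.0149, 0.1309]
ee_rot: [[-1.0, -0.028, 0.0], [-0.028, 1.0, 0.0], [-0.0, 0.0, -1.0]]
wrist_force: [1.0, -1.0, 0.6]
gripper_width: 0.453
```

```bash
python3 st.py
```

```text
9.25 [  18.36   13.13  -30.37    0.    -46.49 -106.76] [ 0.4625 -0.0149  0.1309] [[-1.0, -0.028, 0.0], [-0.028, 1.0, 0.0], [-0.0, 0.0, -1.0]] eff [-1.000e-02 -2.731e+01  1.469e+01  3.240e+00 -2.300e-01 -0.000e+00] F [ 1.  -1.   0.6]
[119.   5.  -4. -19. 102. 201.]
```

Emit:
apply_moves --steps '[[[0.45,0,0,10,0,0,0],[0.45,0,0,10,0,0,0],[0.45,0,0,10,0,0,0]]]'

```text
time_s: 9.62
tcp_pos: [0.4625, -0.0149, 0.1009]
ee_rot: [[-1.0, -0.028, 0.0], [-0.028, 1.0, -0.0], [-0.0, -0.0, -1.0]]
wrist_force: [0.2, -0.6, -0.1]
gripper_width: 0.449
```

```bash
python3 st.py
```

```text
9.625 [  18.36   15.69  -32.44    0.    -41.87 -106.77] [ 0.4625 -0.0149  0.1009] [[-1.0, -0.028, 0.0], [-0.028, 1.0, -0.0], [-0.0, -0.0, -1.0]] eff [-1.000e-02 -2.852e+01  1.350e+01  2.980e+00 -2.300e-01 -0.000e+00] F [ 0.2 -0.6 -0.1]
[119. -18. -29. -19. 101. 201.]
```

Emit:
apply_moves --steps '[[[0.45,0,0,10,0,0,0],[0.45,0,0,10,0,0,0]]]'

```text
time_s: 9.88
tcp_pos: [0.4625, -0.0149, 0.0809]
ee_rot: [[-1.0, -0.028, 0.0], [-0.028, 1.0, 0.0], [-0.0, 0.0, -1.0]]
wrist_force: [0.7, -0.0, -0.6]
gripper_width: 0.452
```

```bash
python3 st.py
```

```text
9.875 [  18.36   17.54  -33.7    -0.    -38.76 -106.76] [ 0.4625 -0.0149  0.0809] [[-1.0, -0.028, 0.0], [-0.028, 1.0, 0.0], [-0.0, 0.0, -1.0]] eff [-1.000e-02 -2.938e+01  1.266e+01  2.800e+00 -2.300e-01 -0.000e+00] F [ 0.7 -0.  -0.6]
[119. -35. -46. -19. 101. 200.]
```

Emit:
apply_moves --steps '[[[0.45,0,0,10,0,0,0],[0.45,0,0,10,0,0,0]]]'

```text
time_s: 10.12
tcp_pos: [0.4625, -0.0149, 0.0609]
ee_rot: [[-1.0, -0.028, -0.0], [-0.028, 1.0, -0.0], [0.0, -0.0, -1.0]]
wrist_force: [-0.0, 0.4, -0.3]
gripper_width: 0.453
```

```bash
python3 st.py; python3 - <<'E'
from h import *
b=capture('wrist');o=masks_of(b,'pen_mid')
for k in o[:2]:print(k['confidence'],k['box'],rect(b,k['pixels'],.0085))
E
```

```text
10.125 [  18.36   19.5   -34.86    0.    -35.64 -106.76] [ 0.4625 -0.0149  0.0609] [[-1.0, -0.028, -0.0], [-0.028, 1.0, -0.0], [0.0, -0.0, -1.0]] eff [-1.000e-02 -3.028e+01  1.177e+01  2.600e+00 -2.300e-01 -0.000e+00] F [-0.   0.4 -0.3]
[119. -52. -60. -19. 101. 200.]
0.81 [309.2, 124.0, 28.9, 190.3] [443.3 -14.2  87.5  17.    1. ]
```

Emit:
apply_moves --steps '[[[0.45,0,0,20,0,0,0],[0.45,0,0,21,0,0,0],[0.45,0,0,0,0,0,0],[0,0,0,0,0,0,0],[0,0,0,0,0,0,0],[0,0,0,0,0,0,0],[0,0,0,0,0,0,0],[0,0,0,-20,0,0,0],[0,0,0,-40,0,0,0],[0,0,0,-40,0,0,0]]]'

```text
time_s: 11.48
tcp_pos: [0.4621, -0.015, 0.1215]
ee_rot: [[-1.0, -0.028, -0.001], [-0.028, 1.0, -0.0], [0.001, -0.0, -1.0]]
wrist_force: [1.7, 0.0, -0.4]
gripper_width: 0.193
```

```bash
python3 st.py; python3 - <<'E'
from h import *
b=capture('wrist')
for n,z in(('pen_mid',.105),('long_tray',.012),('short_tray',.012)):
  for k in masks_of(b,n)[:2]:print(n,k['confidence'],k['box'],rect(b,k['pixels'],z))
E
```

```text
11.475 [  18.36   13.89  -31.06   -0.    -45.1  -106.76] [ 0.4621 -0.015   0.1215] [[-1.0, -0.028, -0.001], [-0.028, 1.0, -0.0], [0.001, -0.0, -1.0]] eff [ -0.16 -25.5   13.05   3.07   0.39  -0.  ] F [ 1.7  0.  -0.4]
[119.  -2. -12. -19. 101. 200.]
pen_mid 0.71 [305.9, 128.7, 34.4, 193.7] [433.5 -15.2  70.6  17.2   1.1]
long_tray 0.72 [303.1, 297.3, 41.0, 25.0] [562.9   3.9  23.6   6.2  10.8]
```

Emit:
apply_moves --steps '[[[0,-43,3.7,0,0,0,0],[0,-43,3.7,0,0,0,0],[0,-43,3.7,0,0,0,0],[0,-43.5,3.7,0,0,0,-0.033],[0,0,0,30,0,0,-0.033],[0,0,0,20,0,0,0],[0,0,0,0,0,0,0]]]'

```text
time_s: 12.55
tcp_pos: [0.6322, 0.0042, 0.0667]
ee_rot: [[-0.996, -0.093, -0.008], [-0.093, 0.996, -0.002], [0.008, -0.001, -1.0]]
wrist_force: [-0.0, 0.6, -0.5]
gripper_width: 0.193
```

```bash
python3 st.py; python3 - <<'E'
from h import *
a=capture('scene');b=capture('side');c=capture('wrist')
for p in(a,b,c):
  for n,z in(('pen_mid',.062),('long_tray',.012)):
    for k in masks_of(p,n)[:1]:print(n,k['confidence'],k['box'],rect(p,k['pixels'],z))
cv2.imwrite('pics/v9.png',np.hstack([cv2.resize(a['color'][160:280,220:420],(400,240)),cv2.resize(c['color'],(400,240))])[:,:,::-1])
E
```

```text
12.55 [ 1.500e+01  3.218e+01 -9.870e+00 -4.000e-02 -4.841e+01 -9.964e+01] [0.6322 0.0042 0.0667] [[-0.996, -0.093, -0.008], [-0.093, 0.996, -0.002], [0.008, -0.001, -1.0]] eff [ 3.000e-02 -4.307e+01  1.471e+01  3.260e+00 -2.000e-02  0.000e+00] F [-0.   0.6 -0.5]
[115. -60. -58.   3. 282. 349.]
pen_mid 0.49 [325.8, 212.8, 57.7, 15.0] [587.4  -5.1  33.8  17.3   5.4]
long_tray 0.85 [315.7, 208.3, 75.7, 43.0] [587.5  -2.9  82.   57.  -83.9]
pen_mid 0.71 [350.3, 213.3, 65.4, 9.4] [590.3  -3.6  32.8  16.7   3.3]
long_tray 0.81 [342.0, 209.0, 80.7, 45.2] [6.359e+02 1.000e-01 1.530e+02 8.470e+01 5.200e+00]
pen_mid 0.63 [307.1, 129.4, 31.1, 191.9] [603.9   2.3  65.9  16.2   5.2]
long_tray 0.68 [256.4, 98.7, 129.5, 222.3] [605.3   2.5  96.3  79.7   5.4]
```

View pics/v9.png

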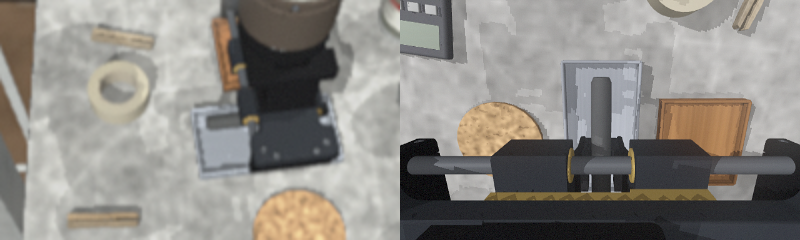

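Emit:
apply_moves --steps '[[[0,0,0,25,0,0,0],[0,0,0,17,0,0,0],[0,0,0,0,0,0,0],[0.33,0,0,1,0,0,0],[0.33,0,0,0,0,0,0],[0.33,0,0,0,0,0,0],[0.33,0,0,-20,0,0,0],[0.4,0,0,-40,0,0,0],[0.4,0,0,-30,0,0,0]]]'

```text
time_s: 14.12
tcp_pos: [0.6351, 0.0048, 0.1196]
ee_rot: [[-0.996, -0.094, 0.002], [-0.094, 0.996, 0.0], [-0.002, 0.0, -1.0]]
wrist_force: [0.8, 0.6, -0.2]
gripper_width: 0.391
```

```bash
python3 st.py; python3 - <<'E'
from h import *
c=capture('wrist')
for n,z in(('pen_mid',.0115),('long_tray',.012),('short_tray',.012),('peg_a_mid',.005)):
    for k in masks_of(c,n)[:2]:print(n,k['confidence'],k['box'],rect(c,k['pixels'],z))
E
```

```text
14.125 [ 1.501e+01  2.877e+01 -7.030e+00  2.000e-02 -5.409e+01 -9.964e+01] [0.6351 0.0048 0.1196] [[-0.996, -0.094, 0.002], [-0.094, 0.996, 0.0], [-0.002, 0.0, -1.0]] eff [ -0.08 -41.33  15.67   3.61   0.19  -0.  ] F [ 0.8  0.6 -0.2]
[115. -60. -60.  -3. 283. 350.]
pen_mid 0.96 [309.9, 120.7, 22.8, 141.8] [629.    4.7 114.8  16.1   5.5]
long_tray 0.6 [268.8, 98.6, 105.6, 160.0] [621.7   4.  129.1  78.6   5.2]
short_tray 0.6 [392.3, 152.5, 127.8, 107.7] [630.4 110.4  94.5  88.8 -84. ]
peg_a_mid 0.96 [491.0, 1.0, 47.6, 59.5] [495.2 130.9  44.6  17.7 -16.6]
```

Emit:
apply_moves --steps '[[[0.4,35,35.5,0,0,0,0],[0.4,35,35.5,0,0,0,0],[0.4,35,35.5,0,0,0,0],[0.4,35,35.5,0,0,0,0.16],[0.4,0,0,0,0,0,0.16],[0.4,0,0,20,0,0,0],[0.4,0,0,0,0,0,0]]]'

```text
time_s: 15.25
tcp_pos: [0.4801, 0.1321, 0.0955]
ee_rot: [[-0.975, 0.224, -0.005], [0.224, 0.975, -0.003], [0.004, -0.004, -1.0]]
wrist_force: [0.4, 0.5, -0.3]
gripper_width: 0.4
```

```bash
python3 st.py; python3 - <<'E'
from h import *
c=capture('wrist')
for n,z in(('tape_mid',.012),('peg_a_mid',.005),):
    for k in masks_of(c,n)[:2]:print(n,k['confidence'],k['box'],rect(c,k['pixels'],z))
E
```

```text
15.25 [ 3.4090e+01  1.9250e+01 -2.7840e+01 -3.0000e-02 -4.3240e+01 -1.3703e+02] [0.4801 0.1321 0.0955] [[-0.975, 0.224, -0.005], [0.224, 0.975, -0.003], [0.004, -0.004, -1.0]] eff [ 1.900e-01 -3.122e+01  1.351e+01  2.960e+00  1.000e-02 -1.000e-02] F [ 0.4  0.5 -0.3]
[129.  -3. -52. -50.  90. 180.]
tape_mid 0.83 [176.4, 185.2, 96.3, 72.8] [468.   64.8  66.6  53.3  54. ]
peg_a_mid 0.89 [313.3, 162.5, 21.5, 93.8] [481.5 133.9  73.4  13.4 -14.4]
```

Emit:
apply_moves --steps '[[[0.36,0,1.5,25,0,0,0.025],[0.36,0,0,25,0,0,0],[0.36,0,0,26.5,0,0,0],[0.36,0,0,0,0,0,0],[0,0,0,0,0,0,0],[0,0,0,0,0,0,0],[0,0,0,0,0,0,0],[0,0,0,-20,0,0,0],[0,0,0,-35,0,0,0],[0,0,0,0,0,0,0]]]'

```text
time_s: 16.65
tcp_pos: [0.484, 0.1357, 0.0789]
ee_rot: [[-0.969, 0.248, 0.006], [0.248, 0.969, 0.004], [-0.005, 0.005, -1.0]]
wrist_force: [-0.7, -0.2, -0.7]
gripper_width: 0.146
```

```bash
python3 st.py; python3 - <<'E'
from h import *
c=capture('wrist')
for n,z in(('short_tray',.012),('peg_a_mid',.058),):
    for k in masks_of(c,n)[:2]:print(n,k['confidence'],k['box'],rect(c,k['pixels'],z))
E
```

```text
16.65 [ 3.4210e+01  2.0760e+01 -2.8690e+01  3.0000e-02 -4.0140e+01 -1.3859e+02] [0.484  0.1357 0.0789] [[-0.969, 0.248, 0.006], [0.248, 0.969, 0.004], [-0.005, 0.005, -1.0]] eff [ -0.07 -33.02  13.32   3.    -0.2    0.  ] F [-0.7 -0.2 -0.7]
[129. -14. -60. -50.  90. 182.]
peg_a_mid 0.81 [311.5, 181.8, 24.5, 129.3] [470.3 139.5  45.   13.3 -14.5]
```

Emit:
apply_moves --steps '[[[0,-38.3,7.5,0,0,0,0],[0,-38.3,7.5,0,0,0,0],[0,-38.3,7.5,0,0,0,0],[0,-38.3,7.5,0,0,0,-0.173],[0,0,0,0,0,0,-0.173],[0,0,0,0,0,0,0],[0,0,0,0,0,0,0]]]'

```text
time_s: 17.68
tcp_pos: [0.6373, 0.1253, 0.0752]
ee_rot: [[-0.996, -0.092, -0.002], [-0.092, 0.996, -0.001], [0.002, -0.0, -1.0]]
wrist_force: [-0.2, -0.9, -0.2]
gripper_width: 0.144
```

```bash
python3 st.py; python3 - <<'E'
from h import *
c=capture('wrist');a=capture('scene');b=capture('side')
for p in(a,b,c):
  for n,z in(('short_tray',.012),('peg_a_mid',.065),):
    for k in masks_of(p,n)[:1]:print(n,k['confidence'],k['box'],rect(p,k['pixels'],z))
save(c,'v10')
E
```

```text
17.675 [ 2.5360e+01  3.2850e+01 -7.0400e+00 -1.0000e-02 -5.0210e+01 -1.1006e+02] [0.6373 0.1253 0.0752] [[-0.996, -0.092, -0.002], [-0.092, 0.996, -0.001], [0.002, -0.0, -1.0]] eff [ -0.13 -44.44  15.43   3.44  -0.09  -0.  ] F [-0.2 -0.9 -0.2]
[125. -60. -60. -28. 263. 337.]
short_tray 0.92 [323.8, 169.8, 54.2, 36.0] [639.6 106.7 105.7  96.8   4.6]
peg_a_mid 0.62 [335.0, 164.2, 3.2, 7.0] [608.7 116.9  12.9  10.7  86.2]
short_tray 0.59 [358.3, 166.9, 49.8, 39.5] [640.2 107.5 103.1  96.1   5.5]
peg_a_mid 0.53 [364.6, 159.2, 4.9, 8.7] [606.8 117.8  17.    9.8 -88.9]
short_tray 0.65 [230.7, 139.8, 142.8, 119.8] [622.5 111.2  90.8  71.8 -84.7]
peg_a_mid 0.9 [309.9, 178.0, 27.3, 133.0] [619.3 124.3  43.1  12.4   5.9]
```

View pics/v10.png

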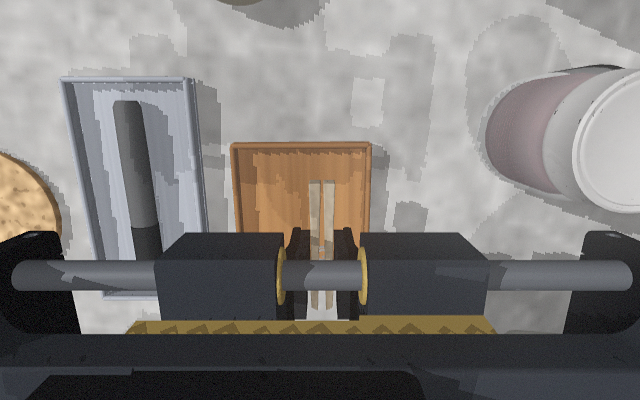

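Emit:
apply_moves --steps '[[[0,-2.5,1.5,15,0,0,0],[0,0,0,20,0,0,0],[0,0,0,16,0,0,0],[0,0,0,0.5,0,0,0],[0.2,0,0,0,0,0,0],[0.2,0,0,0,0,0,0],[0.2,0,0,-15,0,0,0],[0.4,0,0,-35,0,0,0],[0.4,0,0,-45,0,0,0],[0.4,0,0,0,0,0,0]]]'

```text
time_s: 19.38
tcp_pos: [0.6433, 0.1281, 0.1258]
ee_rot: [[-0.995, -0.096, 0.011], [-0.095, 0.995, 0.004], [-0.011, 0.003, -1.0]]
wrist_force: [0.3, 0.2, -0.7]
gripper_width: 0.382
```

```bash
python3 st.py; python3 - <<'E'
from h import *
c=capture('wrist');a=capture('scene')
for p in(a,c):
  for n,z in(('short_tray',.012),('peg_a_mid',.008),):
    for k in masks_of(p,n)[:3]:print(n,k['confidence'],k['box'],rect(p,k['pixels'],z))
E
```

```text
19.375 [ 2.5400e+01  2.9990e+01 -3.8400e+00  9.0000e-02 -5.5530e+01 -1.0997e+02] [0.6433 0.1281 0.1258] [[-0.995, -0.096, 0.011], [-0.095, 0.995, 0.004], [-0.011, 0.003, -1.0]] eff [ -0.07 -44.    16.86   3.83  -0.2    0.  ] F [ 0.3  0.2 -0.7]
[125. -60. -60. -50. 266. 340.]
short_tray 0.98 [324.7, 168.4, 52.2, 38.0] [640.4 107.1 104.3  96.4   4.5]
peg_a_mid 0.57 [336.4, 173.3, 27.9, 11.7] [639.4 124.9  67.6  19.6   1.5]
short_tray 0.64 [242.3, 125.3, 119.0, 125.4] [638.1 112.5 103.5  91.3   5.5]
peg_a_mid 0.84 [312.6, 148.4, 18.0, 84.6] [639.7 128.4  73.1  13.5   5.1]
```

Emit:
apply_moves --steps '[[[0.4,39.9,-38.3,0,0,0,0],[0.4,39.9,-38.3,0,0,0,0],[0.4,39.9,-38.3,0,0,0,0],[0.4,39.9,-38.3,0,0,0,0],[0.4,39.9,-38.3,0,0,0,0.103],[0.36,0,0,25,0,0,0],[0.36,0,0,0,0,0,0],[0.36,0,0,0,0,0,0]]]'

```text
time_s: 20.68
tcp_pos: [0.4606, -0.0821, 0.0947]
ee_rot: [[-1.0, 0.007, 0.0], [0.007, 1.0, -0.0], [-0.0, -0.0, -1.0]]
wrist_force: [0.4, -0.7, 0.6]
gripper_width: 0.362
```

```bash
python3 st.py; python3 - <<'E'
from h import *
c=capture('wrist')
for p in(c,):
  for n,z in(('peg_a_mid',.005),('calc',.013)):
    for k in masks_of(p,n)[:3]:print(n,k['confidence'],k['box'],rect(p,k['pixels'],z))
E
```

```text
20.675 [ 9.8700e+00  1.6670e+01 -3.2170e+01  3.0000e-02 -4.1150e+01 -1.0031e+02] [ 0.4606 -0.0821  0.0947] [[-1.0, 0.007, 0.0], [0.007, 1.0, -0.0], [-0.0, -0.0, -1.0]] eff [ -0.22 -28.43  12.79   2.88  -0.11  -0.  ] F [ 0.4 -0.7  0.6]
[108. -48. -49.  22. 127. 241.]
calc 0.86 [145.4, 197.9, 98.4, 37.3] [ 463.1 -174.9   68.9   26.2   89.6]
```

```bash
python3 - <<'E'
from h import *
c=capture('wrist');save(c,'v11')
print(proj(c,[[.461,-.082,.01],[.425,-.082,.01]]).round())
for k in masks_of(c,'peg_b_mid')[:3]:print(k['confidence'],k['box'],rect(c,k['pixels'],.005))
E
```

```text
[[321. 210.]
 [320. 162.]]
0.91 [309.9, 159.2, 22.4, 93.2] [461.3 -80.9  71.7  13.3  -1.6]
```

View pics/v11.png

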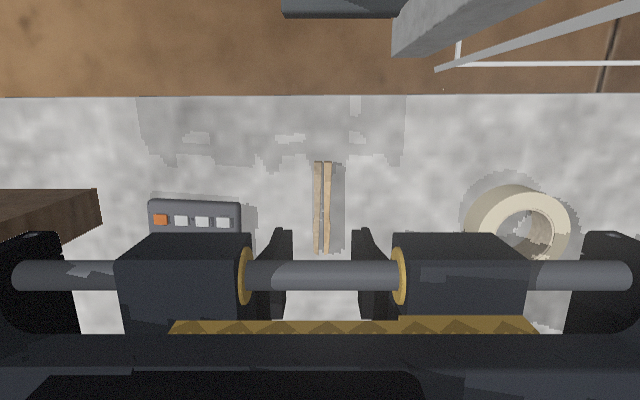

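Emit:
apply_moves --steps '[[[0.36,0,1,25,0,0,0.02],[0.36,0,0,25,0,0,0],[0.36,0,0,25,0,0,0],[0.36,0,0,0,0,0,0],[0,0,0,0,0,0,0],[0,0,0,0,0,0,0],[0,0,0,0,0,0,0],[0,0,0,-20,0,0,0],[0,0,0,-40,0,0,0],[0,0,0,0,0,0,0],[0,0,0,0,0,0,0]]]'

```text
time_s: 22.3
tcp_pos: [0.4595, -0.0814, 0.0795]
ee_rot: [[-1.0, 0.029, 0.0], [0.029, 1.0, 0.0], [-0.0, 0.0, -1.0]]
wrist_force: [-0.5, -0.3, -0.9]
gripper_width: 0.146
```

Emit:
apply_moves --steps '[[[0,-34.8,36.5,0,0,0,0],[0,-34.8,36.5,0,0,0,0],[0,-34.8,36.5,0,0,0,0],[0,-34.8,36.5,0,0,0,0],[0,-34.8,36.5,0,0,0,-0.124],[0,0,0,0,0,0,0],[0,0,0,0,0,0,0],[0,0,0,0,0,0,0]]]'

```text
time_s: 23.3
tcp_pos: [0.6378, 0.0951, 0.079]
ee_rot: [[-0.996, -0.094, -0.002], [-0.094, 0.996, -0.001], [0.002, -0.0, -1.0]]
wrist_force: [-0.1, -0.1, 0.3]
gripper_width: 0.144
```

```bash
python3 st.py; python3 - <<'E'
from h import *
c=capture('wrist')
for n,z in(('short_tray',.012),('peg_a_mid',.008),('peg_b_mid',.068)):
    for k in masks_of(c,n)[:3]:print(n,k['confidence'],k['box'],rect(c,k['pixels'],z))
E
```

```text
23.3 [ 2.282e+01  3.223e+01 -7.570e+00 -1.000e-02 -5.032e+01 -1.074e+02] [0.6378 0.0951 0.079 ] [[-0.996, -0.094, -0.002], [-0.094, 0.996, -0.001], [0.002, -0.0, -1.0]] eff [  0.23 -43.85  15.45   3.43  -0.08  -0.  ] F [-0.1 -0.1  0.3]
[123. -60. -60. -27. 267. 338.]
short_tray 0.9 [280.1, 144.4, 141.3, 107.6] [621.4 111.1  90.6  70.4 -84.1]
peg_a_mid 0.59 [357.8, 171.3, 21.7, 74.8] [630.1 127.1  54.4  13.8   5.2]
peg_b_mid 0.59 [308.1, 181.0, 28.2, 135.1] [621.3  94.1  39.8  12.5   4.8]
peg_b_mid 0.59 [587.8, 0.0, 41.9, 10.0] [510.5 206.3  18.3   1.9 -84.6]
peg_b_mid 0.17 [517.2, 73.5, 122.5, 132.8] [574.7 213.2  69.1  55.9  19.7]
```

Good alignment (33 mm between the pegs). Lower and release.

Emit:
apply_moves --steps '[[[0,0,0.5,20,0,0,0],[0,0,0,20,0,0,0],[0,0,0,15.5,0,0,0],[0,0,0,0,0,0,0],[0.2,0,0,0,0,0,0],[0.2,0,0,0,0,0,0],[0.2,0,0,-15,0,0,0],[0.6,0,0,-35,0,0,0],[1,0,0,-45,0,0,0],[1,0,0,0,0,0,0]]]'

```text
time_s: 24.75
tcp_pos: [0.6419, 0.0975, 0.1252]
ee_rot: [[-0.995, -0.097, 0.011], [-0.097, 0.995, 0.003], [-0.011, 0.002, -1.0]]
wrist_force: [-0.1, 0.3, -0.7]
gripper_width: 0.456
```

```bash
python3 st.py; python3 - <<'E'
from h import *
c=capture('wrist');a=capture('scene')
for n,z in(('short_tray',.012),('peg_a_mid',.008),('tape_mid',.012)):
    for k in masks_of(c,n)[:3]:print(n,k['confidence'],k['box'],rect(c,k['pixels'],z))
for k in masks_of(a,'tape_mid')[:1]:print(k['box'],rect(a,k['pixels'],.012))
cv2.imwrite('pics/v12.png',np.hstack([cv2.resize(a['color'][120:320,220:420],(400,400)),c['color'][:,120:520]])[:,:,::-1])
E
```

```text
24.75 [ 2.2920e+01  2.9440e+01 -4.9200e+00  9.0000e-02 -5.5000e+01 -1.0743e+02] [0.6419 0.0975 0.1252] [[-0.995, -0.097, 0.011], [-0.097, 0.995, 0.003], [-0.011, 0.002, -1.0]] eff [ -0.07 -43.5   16.77   3.81  -0.2    0.  ] F [-0.1  0.3 -0.7]
[123. -60. -60. -41. 267. 339.]
short_tray 0.91 [282.5, 131.0, 119.1, 124.1] [637.9 112.8 104.1  90.9   5.3]
short_tray 0.6 [310.3, 149.5, 16.6, 87.3] [639.6  97.1  72.2  13.4   5.1]
short_tray 0.6 [18.9, 135.0, 123.1, 105.7] [655.4 -98.4  93.4  91.3 -71.6]
peg_a_mid 0.92 [350.7, 151.0, 17.2, 84.6] [639.  128.1  72.6  13.8   5.8]
tape_mid 0.84 [260.1, 1.1, 70.3, 18.3] [506.3  66.3  49.6  12.  -84.4]
[267.0, 190.9, 30.1, 31.3] [480.6  60.8  75.   67.4 -88.9]
```

View pics/v12.png

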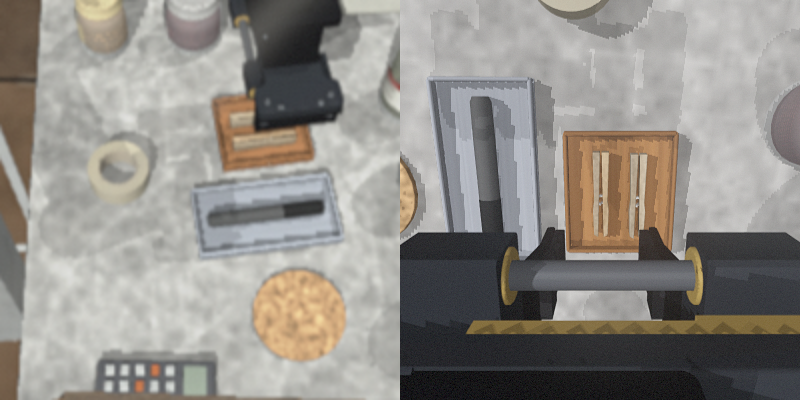

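Emit:
apply_moves --steps '[[[1,40.6,-4.5,0,0,0,0],[1,40.6,-4.5,0,0,0,0],[1,40.6,-4.5,0,0,0,0],[1,40.6,-4.5,0,0,0,0.05],[1,0,0,10,0,0,0.044],[1,0,0,0,0,0,0],[1,0,0,0,0,0,0],[1,0,0,0,0,0,0]]]'

```text
time_s: 26.05
tcp_pos: [0.4795, 0.0633, 0.109]
ee_rot: [[-1.0, -0.002, 0.0], [-0.002, 1.0, 0.0], [-0.0, 0.0, -1.0]]
wrist_force: [0.5, 0.6, 0.5]
gripper_width: 0.998
```

```bash
python3 st.py; cat > tp.py <<'E'
from h import *
def ctr(p,name,ztop,d):
    # centre of a disc of diameter d, top at ztop: fit projected hull of the cylinder/disc silhouette (x,y) to mask contour
    from scipy.optimize import least_squares
    k=masks_of(p,name)[0];m=k['pixels'].astype(np.uint8)
    c=max(cv2.findContours(m,0,1)[0],key=cv2.contourArea)[:,0,:]
    t=np.linspace(0,2*np.pi,120)
    w=toworld(p,c,ztop)*1000;e=np.c_[w];print(name,k['confidence'],k['box'],'top-plane rect',rect(p,k['pixels'],ztop))
    return w
E
python3 - <<'E'
from tp import *
c=capture('wrist')
w=ctr(c,'tape_mid',.024,66);w0=toworld(c,w*0,0) if 0 else None
top=w[w[:,0]<np.median(w[:,0])]
print(w.min(0),w.max(0)); np.save('w.npy',w)
print(proj(c,[[.4785-.033,.0625,.024],[.4785,.0625-.033,.024],[.4785,.0625+.033,.024]]).round())
save(c,'v13')
E
```

```text
26.05 [  26.82   16.77  -29.14    0.    -44.08 -116.7 ] [0.4795 0.0633 0.109 ] [[-1.0, -0.002, 0.0], [-0.002, 1.0, 0.0], [-0.0, 0.0, -1.0]] eff [ 1.000e-02 -2.954e+01  1.391e+01  3.100e+00 -9.000e-02  0.000e+00] F [0.5 0.6 0.5]
[126.  -5. -32. -50.  97. 185.]
tape_mid 0.56 [272.7, 160.2, 90.4, 90.3] top-plane rect [476.2  62.4  67.4  65.5 -27.4]
[441.13172743  28.81856039] [510.09149327  93.83616856]
[[320. 164.]
 [275. 208.]
 [364. 209.]]
```

View pics/v13.png

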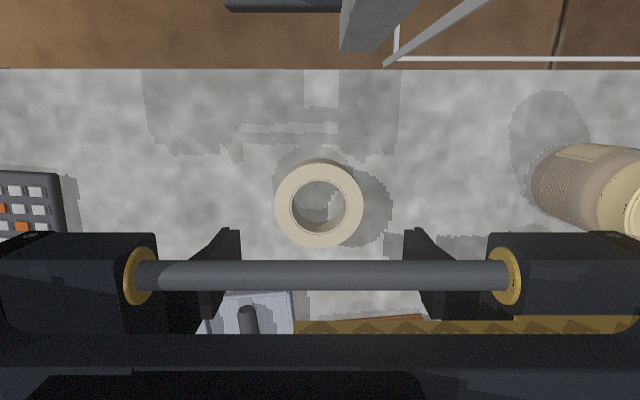

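Emit:
apply_moves --steps '[[[1,2.5,-1.5,25,0,0,0],[1,0,0,30,0,0,0],[1,0,0,34,0,0,0],[1,0,0,0,0,0,0],[0.5,0,0,0,0,0,0],[0.5,0,0,0,0,0,0],[0.5,0,0,0,0,0,0],[0.5,0,0,-20,0,0,0],[0.5,0,0,-40,0,0,0],[0.5,0,0,0,0,0,0],[0.5,0,0,0,0,0,0]]]'

```text
time_s: 27.52
tcp_pos: [0.4759, 0.0615, 0.0798]
ee_rot: [[-1.0, -0.001, -0.001], [-0.001, 1.0, 0.0], [0.001, 0.0, -1.0]]
wrist_force: [-0.6, 0.6, -0.8]
gripper_width: 0.751
```

```bash
python3 st.py; python3 - <<'E'
from h import *
c=capture('wrist');zt=.0795-.0195+.024
k=masks_of(c,'tape_mid')[0];print(k['box'],rect(c,k['pixels'],zt))
for n in('scene','side'):
    a=capture(n)
    for k in masks_of(a,'cork_mat')[:1]:print(k['box'],rect(a,k['pixels'],.006))
E
```

```text
27.525 [ 2.6800e+01  1.9030e+01 -3.1430e+01 -4.0000e-02 -3.9560e+01 -1.1669e+02] [0.4759 0.0615 0.0798] [[-1.0, -0.001, -0.001], [-0.001, 1.0, 0.0], [0.001, 0.0, -1.0]] eff [  0.04 -31.47  13.37   3.    -0.05   0.  ] F [-0.6  0.6 -0.8]
[126. -24. -53. -50.  93. 182.]
[253.9, 189.5, 137.2, 131.0] [454.9  62.4  64.1  34.4  89.4]
[348.2, 257.9, 46.9, 43.6] [ 661.  -108.4   93.9   88.9    9.2]
[367.2, 258.4, 49.4, 48.8] [ 659.3 -107.    91.4   88.7   64. ]
```

Emit:
apply_moves --steps '[[[0.5,-51,-17.9,-10,0,0,0],[0.5,-51,-17.9,-10,0,0,0],[0.5,-51,-17.9,-10,0,0,0],[0.5,-51,-17.9,-10,0,0,0],[0.5,0,0,0,0,0,0],[0.5,0,0,0,0,0,0],[0.5,0,0,0,0,0,0]]]'

```text
time_s: 28.7
tcp_pos: [0.6793, -0.0092, 0.1196]
ee_rot: [[-1.0, -0.002, -0.002], [-0.002, 1.0, -0.0], [0.002, -0.0, -1.0]]
wrist_force: [-0.2, 0.0, -1.0]
gripper_width: 0.749
```

```bash
python3 st.py; python3 - <<'E'
from h import *
c=capture('wrist')
for n,z in(('cork_mat',.006),('long_tray',.012),('tape_mid',.12-.0195+.024)):
  for k in masks_of(c,n)[:2]:print(n,k['confidence'],k['box'],rect(c,k['pixels'],z))
E
```

```text
28.7 [ 1.2830e+01  3.2710e+01  1.8000e-01 -2.0000e-02 -5.7570e+01 -1.0268e+02] [ 0.6793 -0.0092  0.1196] [[-1.0, -0.002, -0.002], [-0.002, 1.0, -0.0], [0.002, -0.0, -1.0]] eff [ -0.24 -46.1   17.16   3.85  -0.08  -0.  ] F [-0.2  0.  -1. ]
[112. -60. -46.  15. 334. 398.]
cork_mat 0.88 [142.8, 114.5, 123.6, 114.0] [ 657.5 -103.9   94.1   92.2  -89.9]
long_tray 0.78 [278.5, 31.9, 112.6, 208.0] [631.6   5.  150.   79.9   5.1]
long_tray 0.5 [253.6, 193.1, 136.3, 128.8] [700.1  -8.4 113.8  60.8  89.6]
tape_mid 0.91 [256.5, 191.3, 134.1, 127.7] [657.9  -8.7  63.3  33.8 -89.9]
```

Emit:
apply_moves --steps '[[[0.5,11.2,-47.9,0,0,0,0],[0.5,11.2,-47.9,0,0,0,0],[0.5,0,0,20,0,0,0],[0.5,0,0,25,0,0,0],[0.5,0,0,15,0,0,0],[0.5,0,0,0,0,0,0],[0.5,0,0,0,0,0,0]]]'

```text
time_s: 29.78
tcp_pos: [0.6592, -0.1051, 0.061]
ee_rot: [[-1.0, -0.003, 0.002], [-0.003, 1.0, -0.0], [-0.002, -0.0, -1.0]]
wrist_force: [0.3, 0.9, 0.3]
gripper_width: 0.747
```

```bash
python3 st.py; python3 - <<'E'
from h import *
c=capture('wrist');a=capture('side')
for n,z in(('cork_mat',.006),('tape_mid',.06-.0195+.024)):
  for p in(c,a):
    for k in masks_of(p,n)[:1]:print(n,k['confidence'],k['box'],rect(p,k['pixels'],z))
E
```

```text
29.775 [ 4.800e+00  3.515e+01 -5.020e+00  3.000e-02 -4.974e+01 -9.467e+01] [ 0.6592 -0.1051  0.061 ] [[-1.0, -0.003, 0.002], [-0.003, 1.0, -0.0], [-0.002, -0.0, -1.0]] eff [ -0.05 -46.13  15.17   3.43  -0.1   -0.  ] F [0.3 0.9 0.3]
[ 99. -60.  -2.  63. 340. 415.]
cork_mat 0.62 [248.1, 149.6, 150.1, 109.3] [ 637.3 -104.6   93.4   53.2  -89.4]
cork_mat 0.69 [369.4, 263.3, 6.9, 40.2] [ 623.9 -105.8   71.6   19.5   88.9]
tape_mid 0.85 [254.2, 191.8, 136.7, 128.6] [ 638.5 -104.7   64.4   34.6   89.5]
```

Emit:
apply_moves --steps '[[[0.5,1.5,0.3,20,0,0,0],[0.5,0,0,12,0,0,0],[0.5,0,0,3,0,0,0],[0.5,0,0,0,0,0,0],[0.5,0,0,0,0,0,0]]]'

```text
time_s: 30.7
tcp_pos: [0.6566, -0.1051, 0.0263]
ee_rot: [[-1.0, -0.002, -0.001], [-0.002, 1.0, -0.0], [0.001, -0.0, -1.0]]
wrist_force: [-3.6, 1.1, 5.4]
gripper_width: 0.746
```

```bash
python3 st.py
```

```text
30.7 [ 4.820e+00  3.738e+01 -6.760e+00  2.000e-02 -4.591e+01 -9.469e+01] [ 0.6566 -0.1051  0.0263] [[-1.0, -0.002, -0.001], [-0.002, 1.0, -0.0], [0.001, -0.0, -1.0]] eff [ -0.39 -44.02  14.51   3.24   0.81  -0.06] F [-3.6  1.1  5.4]
[ 99. -60.  16.  74. 338. 413.]
```

Emit:
apply_moves --steps '[[[0.85,0,0,0,0,0,0],[0.95,0,0,0,0,0,0],[0.95,0,0,0,0,0,0],[0.95,0,0,-20,0,0,0],[0.95,0,0,-40,0,0,0],[0.95,0,0,-40,0,0,0],[0.95,-20,45,-20,0,0,0],[0.95,0,45,0,0,0,0],[0.95,0,0,0,0,0,0],[0.95,0,0,0,0,0,0]]]'

```text
time_s: 31.95
tcp_pos: [0.6765, -0.0151, 0.1446]
ee_rot: [[-1.0, -0.002, -0.001], [-0.002, 1.0, -0.0], [0.001, -0.0, -1.0]]
wrist_force: [-0.3, -0.3, 1.4]
gripper_width: 0.945
```

```bash
python3 st.py; python3 - <<'E'
from h import *
c=capture('wrist');a=capture('scene');b=capture('side')
for n,z in(('cork_mat',.006),('tape_mid',.03),('pen_mid',.0115),('peg_a_mid',.008),('calc',.013),('jar_front',.092),('jar_side',.086)):
  for p in(c,a,b):
    for k in masks_of(p,n)[:2]:
      if k['confidence']>.4:print(n,p is c,round(k['confidence'],2),k['box'],rect(p,k['pixels'],z))
cv2.imwrite('pics/v14.png',np.hstack([cv2.resize(a['color'][100:320,210:430],(400,400)),c['color'][:,60:460]])[:,:,::-1])
E
```

```text
31.95 [  12.38   31.13    1.25    0.    -60.18 -102.26] [ 0.6765 -0.0151  0.1446] [[-1.0, -0.002, -0.001], [-0.002, 1.0, -0.0], [0.001, -0.0, -1.0]] eff [  0.74 -45.49  17.51   3.87  -0.07  -0.  ] F [-0.3 -0.3  1.4]
[111. -60. -58.  12. 332. 397.]
cork_mat True 0.85 [165.9, 117.8, 108.1, 103.8] [ 657.9 -103.2   92.6   92.1   21.4]
cork_mat False 0.75 [348.2, 256.7, 44.2, 46.9] [ 657.  -111.    91.2   83.8  -24.1]
cork_mat False 0.81 [366.5, 260.2, 49.0, 47.7] [ 659.8 -106.4   93.2   92.2   47. ]
cork_mat False 0.47 [360.8, 164.0, 42.6, 40.7] [628.8 110.7  98.1  82.5 -86.7]
tape_mid True 0.88 [171.8, 135.5, 84.9, 78.2] [ 656.3 -102.3   68.    67.8   -7.6]
tape_mid False 0.98 [351.4, 259.0, 35.5, 35.6] [ 658.1 -109.7   68.9   67.2   87.4]
tape_mid False 0.73 [326.1, 220.7, 39.3, 15.4] [619.9  -6.6  93.4  17.2   5.3]
tape_mid False 0.69 [373.4, 263.0, 41.3, 38.1] [ 659.3 -110.7   72.    67.5  -89.1]
pen_mid True 0.9 [329.4, 65.5, 27.8, 150.6] [634.4   5.3 127.6  17.9   5.5]
pen_mid False 0.79 [323.4, 222.9, 46.1, 11.8] [622.5   1.9  97.7  18.2   5.6]
pen_mid False 0.64 [338.2, 184.6, 31
[... 206 characters left out ...]
 False 0.56 [336.2, 172.7, 31.1, 9.5] [640.9 125.9  70.5  17.9   4.9]
peg_a_mid False 0.58 [367.8, 174.1, 27.7, 6.6] [636.3 126.   62.8  18.    6.2]
calc False 0.77 [269.0, 300.5, 59.1, 17.5] [ 514.6 -164.8  113.8   31.4   -4.1]
calc False 0.78 [279.1, 301.8, 62.0, 11.8] [ 514.4 -157.8  112.4   16.8   -4.4]
jar_front False 0.85 [257.3, 107.6, 28.1, 45.3] [465.4 212.4 118.3  54.2 -79.1]
jar_front False 0.71 [286.9, 91.6, 29.7, 49.7] [468.  210.3 123.5  55.7 -78.3]
jar_side True 0.93 [607.5, 26.7, 30.2, 77.7] [581.9 161.6  45.5  17.6  14.5]
jar_side False 0.57 [298.6, 102.3, 34.3, 46.4] [566.  219.1 118.3  64.5  87.6]
jar_side False 0.7 [333.7, 95.4, 33.6, 47.8] [569.  216.9 124.5  63.3 -86.9]
```

View pics/v14.png

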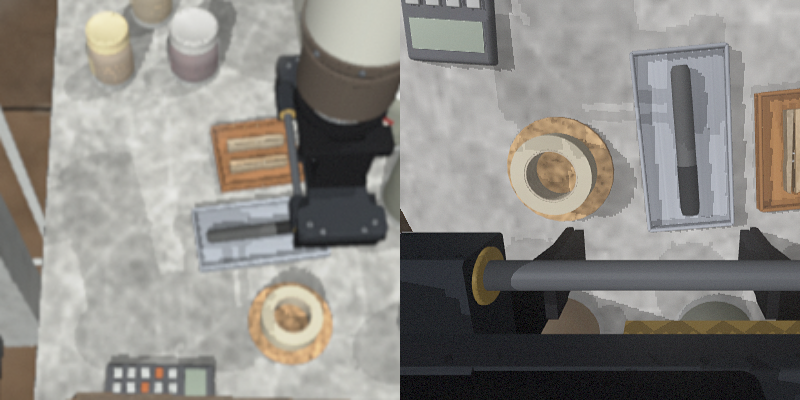

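```bash
python3 -c "
from h import *
print(r.finish_job())"
```

```text
the job is handed in; nothing more can be done
None
```

The job was handed in at about 32 s of the 77 s allowed. The pen is in the long tray, both pegs are in the short tray, and the tape is on the cork mat. I did them in the order asked.

**Last checks, from the wrist, scene and side pictures:**
- **Pen:** it lies flat in the long tray at the tray's angle, with its centre at about (634, 5) mm.
- **Pegs:** both lie flat in the short tray along its x axis, about 31 mm apart rather than the 40 mm you mentioned. I set them closer so the fingers would clear the rim.
- **Tape:** it sits on the mat, centred to about 1 mm once I allow for seeing its side wall. Some raw readings differed from the mat's by up to 4 mm.
- **Bystanders:** the calculator and both jars measure within about 1–2 mm of where they started.
- **Robot:** the gripper was open, with its tips about 13 cm above the table, and touching nothing.

**Disagreements:**
- **Post by the cart:** from the pictures I worked out a square post in front of the cart that the arm should have hit by several centimetres. I approached in small steps and found no change in joint torque or tracking, so I carried on. Why there was no contact is unexplained.
- **Camera offset:** the scene and side cameras differed from the close wrist views by about 2–4 mm. I used the wrist views for grasping and placing.

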